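Pin the crank onto the salad dryer lid

ROBOT

A 6-joint arm with a two-finger parallel gripper is mounted at the origin on the work surface. World frame = base frame: x ahead of the robot, y to its left, z up, the work surface at z = 0. Lengths are in m, angles in degrees, forces in N, time in s.
With the tool pointing down it reaches from about 0.375 to 0.825 m from the base axis. Payload 5.5 kg.
Tool frame: the origin (TCP) lies between the finger pads; the fingertips stand 17 mm ahead of it and the grasp point (between the pads) lies 2 mm behind it; z points along the fingers, y is the direction in which the jaws open and shut (so a half turn about z gives the same grasp; the last joint's range is limited). The gripper opens to 85 mm and grips with 20 to 120 N. Pads are 22 mm wide; open, the fingers measure 114 mm over their backs; the gripper's body (76 mm by 85 mm) begins 54 mm behind the grasp point. The pads swing forward as they close: fully open they stand 13 mm farther back than shut.
Start: joints at [73.74, 17.962, -2.699, 69.339, 0, 90], TCP at [0.168, 0.576, 0.248] pointing down, gripper open.
Joint ranges: [-152.73, 152.73], [-39.44, 99.34], [-58.76, 71.6], [-118.89, 123.64], [-81.53, 83.1], [-180, 180]. Speed limits (degrees/s): [136.94, 136.94, 172.46, 180, 180, 180].

INTERFACE

Orientations are given as [roll, pitch, yaw] about the fixed x, y, z axes, in that order (R = Rz(yaw) Ry(pitch) Rx(roll)).
In Python, from bench import observe, eyes, bot gives the robot as it stands. The module is installed in compiled form; this text tells all that it offers.
- The arm moves only by the tool apply_moves, never from a script. Its argument "steps" is a list of rows, each a list of 7 numbers: the shift along the tool's x, y, z in cm, then the turn, a rotation vector about the tool's x, y, z in degrees, then the opening in per cent of the stroke, from 0 (shut) to 100 (fully open). A call has 1 to 20 rows; each row shifts and turns the commanded pose from where the row before left it, along the tool's axes as they then stand; what a row does not reach is not made up. A row lasts 1/8 s, in which the tool goes at most 62.5 mm and 10.7 degrees, less where a joint would pass 70% of its speed; a pose out of reach is approached as far as the arm can. A call with a gripper value outside its range is refused whole. The fingers move at their own pace and stop on an object; "force" is the grip in N (left out, the last holds). Time passes only in rows, so rows that do not move let the fingers close. It gives the time, the measured TCP pose, the force and the opening at its end, in the units of the state.
- observe(): the state, without advancing time (a new reading comes with each control period).
- eyes.capture(name): name is "scene" or "top" or "wrist"; returns the picture (480x640x3 uint8, blue, green, red); there is no depth.
- eyes.camera_info(name): a dict with "intrinsics" (3x3 intrinsics, pixels), "extrinsics" (4x4, takes a point from camera to world coordinates). Camera axes: x right, y up, looking along -z (the intrinsics and any distortion apply to the point x, -y, -z); pixel columns grow to the right and rows downward; lengths in m; the calibration is good to about 2 mm. A picture is of the moment at which its call begins: read the wrist's pose just before it. camera_info takes no time and is no camera call; for the wrist camera it gives the pose at the moment of the call.
- bot.close_job(): hands the job in, once; it reports no verdict.
Trained networks look in the newest picture that a camera, given by its name, has taken for a name from the list of things; names that differ only in an ending like _2 or _b are one class to them, and where a whole thing is asked for, a point or a joint stands for the part that bears it (a point fixed in the world has none). Each returns a list of dicts, best first, with "p" (0 to 1); they miss things now and then, are a little off and sometimes report something else, mostly with a low value. They report only what shows in the picture. A call takes as long as a camera call. They do not tell look-alikes from the thing itself.
- eyes.search_frame(camera, target): "xyz" ([x, y, z] in m, in world coordinates, good to about 4 mm: the middle of the surface that is visible of it).
- eyes.masks_of(camera, target): "pixels" (480x640 bool, what is visible of it).
The state is a dict: "t": time; "joints": joint angles; "qvel": joint speeds; "tau": joint torques, N m; "tcp_pos": TCP position; "tcp_rot": TCP orientation; "contact_force": force on the tool from outside, world axes, zero at the start; "torque": the same for the moment, N m; "finger_gap": opening from 0.0 (shut) to 1.0 (fully open).
Only numpy, scipy, OpenCV 4.12 (cv2) and the standard library are available. Lean on these libraries where they do the work, as an engineer would, in place of code of your own. Each camera call takes 0.05 s, during which the arm holds its last target.

TASK

The salad dryer's crank is back on its shaft after washing. Push the linch pin lying on the chopping board fully home through the cross hole in the shaft end above the crank, then swing its sprung wire loop over the shaft end until it snaps flat, and let go. Feel for the hole and push gently, never force the pin or lean on the crank, and leave the sauce bottle, tub and bowl alone.

Things in the scene. Friction and masses are not known exactly. Their poses are not given: they have to be found in the camera images.
- lid: White round salad dryer lid, 300 mm across, 64 mm high, fixed; origin on its underside. A steel shaft stands up through its middle and through the crank. The shaft has end float: it may sit up to 5 mm higher or lower than nominal, held by about 10 N of seal drag, and can be pushed along its axis; no reading shows this, so find the hole by feel.
- crank: Aluminium crank on the lid: round hub 46 mm across and 22 mm high, origin at the hub's underside on the shaft's axis, z up; flat arm along its +x, with a black knob standing at 110 mm, its top 72 mm above the origin. It turns about the vertical shaft, together with the shaft, against about 0.25 N m of drag.
- crosshole (a point): Nominal centre of the cross hole, on the shaft's axis 17 mm above the hub's top (the true hole: up to 5 mm above or below, see the lid). Steel shaft end 24 mm square, its top 15 mm above the true hole. Round hole 11 mm, mouths chamfered 1 mm, straight through along this frame's y, open on both faces, 12 mm either side of this point; either may be used.
- pin: Steel linch pin, about 0.12 kg, on the board. +x along the shank to its tip, z up; origin on the underside, below the shoulder. Round shank 10 mm, 34 mm from shoulder to blunt tip (1 mm chamfer), axis 9 mm above the origin. Behind the shoulder a head block 12 long x 20 wide x 18 mm high, then the grip tab. Home when the shoulder meets the shaft's face.
- pin_grip (a point): Centre of the pin's flat grip tab, 28 long (x) x 12 wide (y) x 22 mm high, 26 mm behind the shoulder and 11 mm above the pin's underside; axes as the pin's. The place to hold it, across its width.
- pin_mid (a point): Point on the shank's axis 12 mm ahead of the shoulder: lies at the middle of the cross hole when the pin is fully home. Axes as the pin's.
- loop_bar (a point): Middle of the far bar of the pin's wire loop (5 mm wire; the loop is 45 mm wide outside), 45 mm from the loop's hinge, which crosses the head block 6 mm behind the shoulder at shank height. Shut, the bar lies 5 mm ahead of the shank's tip.
- loop (a joint): Swing of the loop: about 0 = up, standing 1.2 rad above the shank and leaning towards the tip, as at the start; 1.2 = shut, flat along the shank round the shaft end. Over-centre spring: it resists with up to about 6 N at the bar, then past 0.9 it snaps shut by itself and stays.
- board: Green-topped chopping board 260 x 220 x 18 mm, fixed; origin on its underside. The pin lies on it.
- sauce: White squeeze bottle with red cap, 56 mm across, 170 mm high, origin under it. Leave alone.
- tub: Clear open plastic tub 150 x 110 x 70 mm, origin under it. Leave alone.
- bowl: Small steel bowl, 120 mm across, 55 mm high, origin under it. Leave alone.
Things that resemble listed ones, but are neither listed nor needed, are in the scene too. Of the things that look like the pin, the largest one is meant.

How it is judged (in metres and radians):
On the way:
1. the pin is fully home in the cross hole, its loop still up (horizontal distance between pin_mid and crosshole below 0.005 m and z of pin_mid in the frame of crosshole between -0.008 and 0.008 m and angle between the x axis of pin and the y axis of crank, either way round below 0.15 rad and value of joint loop below 0.6 rad), for 0.2 s.
At the end, for the whole second after the job is handed in: The pin is home in the cross hole (its mid point within 5 mm of the shaft's axis and 8 mm of the nominal hole's height, shank within 0.15 rad of the hole's line), its loop shut (joint above 1.1 rad), the pin at rest and let go (horizontal distance between pin_mid and crosshole below 0.005 m and z of pin_mid in the frame of crosshole between -0.008 and 0.008 m and angle between the x axis of pin and the y axis of crank, either way round below 0.15 rad and value of joint loop above 1.1 rad and linear speed of pin below 0.02 m/s); the robot touches nothing.
It fails at once if the crank or shaft is loaded with more than 30 N (contact force between anything else and crank above 30 N).
It fails at once if the sauce bottle, tub or bowl is moved more than 20 mm (distance of any of sauce, tub, bowl from where it was at the start of the episode above 0.02 m).
It also fails if it takes over 61 s, if anything falls off the work surface, if the arm or the gripper's body presses on something with over 40 N, if the wrist force passes 120 N, or if a joint passes its speed limit or range.

## Working session

There is one attempt and no reset: what is moved stays moved. The work goes in short steps, Python scripts to look and compute and a tool call to move; the robot and the scene stay as the last step left them, time stands still between calls to the robot, and variables do not carry over. Pictures are saved under pics/ and viewed, and the job is handed in when it is done.

Besides the shell and the picture viewer there is one more tool, called after "Emit:" as name([rows], argument=value, ...), one row to a line, values as JSON. apply_moves: Moves the arm, as the interface text tells. Its arguments: {"type":"object","properties":{"steps":{"type":"array"},"force":{"type":"number"}},"required":["steps"]}

```bash
mkdir -p pics
python3 - <<'E'
from bench import observe, eyes, bot
import cv2
print(observe())
for n in ("scene","top","wrist"):
    im=eyes.capture(n); cv2.imwrite(f"pics/{n}0.png",im)
    ci=eyes.camera_info(n); print(n,ci["intrinsics"],ci["extrinsics"],[k for k in ci])
print(observe()["t"])
E
```

```text
{'t': 0.0, 'joints': array([ 7.37406219e+01,  1.80041275e+01, -2.75508048e+00,  6.93385970e+01,
        1.57876779e-03,  8.99992215e+01]), 'qvel': array([-0.02462219,  0.03830335,  0.058895  ,  0.0085856 , -0.00164558,
        0.05674831]), 'tau': array([-6.08316295e-04, -5.39586854e+01,  3.39751196e+01,  1.92428642e-02,
       -1.14545937e-04, -2.25805316e-06]), 'tcp_pos': array([0.16782993, 0.57547869, 0.24742867]), 'tcp_rot': array([-1.79902195e+02, -1.58009447e-03,  1.63741398e+02]), 'contact_force': array([ 0.02400036, -0.49917195, -0.46395612]), 'torque': array([-0.0368647 ,  0.04818453, -0.02376355]), 'finger_gap': 0.9997135184308797}
scene [[559.43508729   0.         317.50057267]
 [  0.         559.43508729 244.09299617]
 [  0.           0.           1.        ]] [[-0.65085809 -0.57325871  0.49775315  1.12610481]
 [ 0.75914302 -0.48342422  0.43589322  0.55551248]
 [-0.00925366  0.66157046  0.74982591  0.98982672]
 [ 0.          0.          0.          1.        ]] ['intrinsics', 'extrinsics']
top [[440.50713542   0.         322.83854617]
 [  0.         440.50713542 244.91881763]
 [  0.           0.           1.        ]] [[-2.48290032e-02  9.89834332e-01 -1.40041123e-01  3.56845324e-01]
 [-9.99690945e-01 -2.44105738e-02  4.70508704e-03  1.13362622e-02]
 [ 1.23877252e-03  1.40114665e-01  9.90134509e-01  1.25144956e+00]
 [ 0.00000000e+00  0.00000000e+00  0.00000000e+00  1.00000000e+00]] ['intrinsics', 'extrinsics']
wrist [[365.96336951   0.         314.35966859]
 [  0.         365.96336951 243.70573691]
 [  0.           0.           1.        ]] [[ 0.28067379 -0.92492317 -0.25639687  0.10171872]
 [ 0.95980235  0.2701142   0.07627426  0.59430549]
 [-0.00129139 -0.2674985   0.96355741  0.37351307]
 [ 0.          0.          0.          1.        ]] ['intrinsics', 'extrinsics']
0.15
```

View pics/scene0.png

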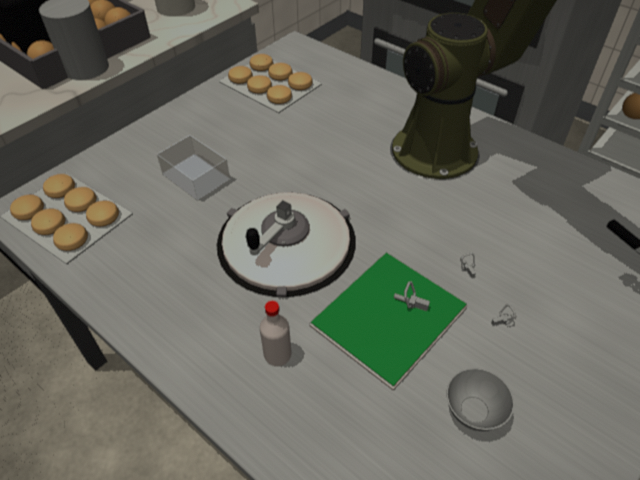

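View pics/top0.png

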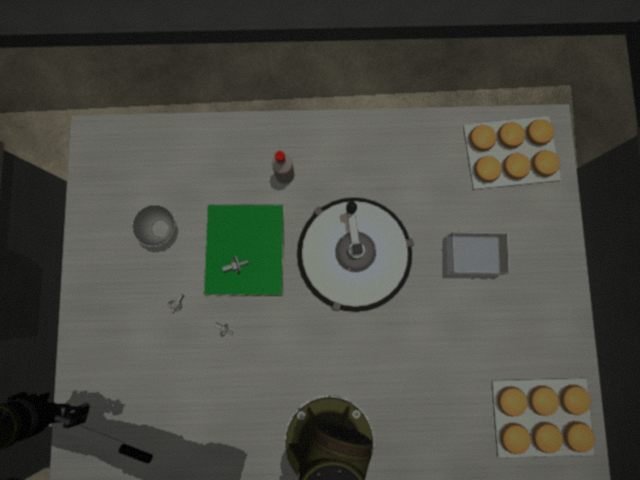

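View pics/wrist0.png

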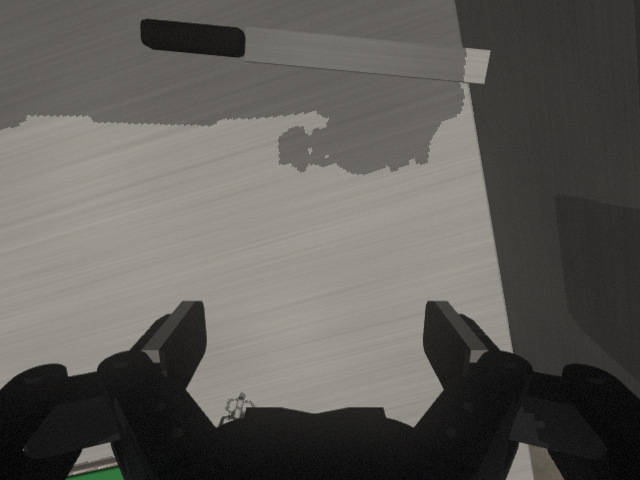

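Things that could be taken for the pin (top picture): the one on the board at (235,265), and two smaller wire pieces on the table at (176,303) and (225,328). The board one is the largest and lies on the board, so I'll take it. I'll check it in close crops.

Run:
```python
import cv2, numpy as np
t=cv2.imread("pics/top0.png"); s=cv2.imread("pics/scene0.png")
a=cv2.resize(t[240:345,150:290],None,fx=4,fy=4,interpolation=cv2.INTER_CUBIC)
cv2.imwrite("pics/c1.png",a)
b=cv2.resize(s[270:330,370:450],(800,600),interpolation=cv2.INTER_CUBIC); cv2.imwrite("pics/c2.png",b)
c=cv2.resize(s[185:300,215:365],(780,598),interpolation=cv2.INTER_CUBIC); cv2.imwrite("pics/c3.png",c)
c=cv2.resize(t[195:285,300:420],(800,600),interpolation=cv2.INTER_CUBIC); cv2.imwrite("pics/c4.png",c)
```

```text
(no output)
```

View pics/c1.png

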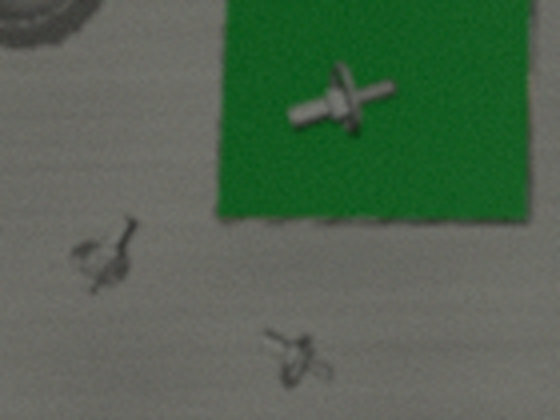

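View pics/c2.png

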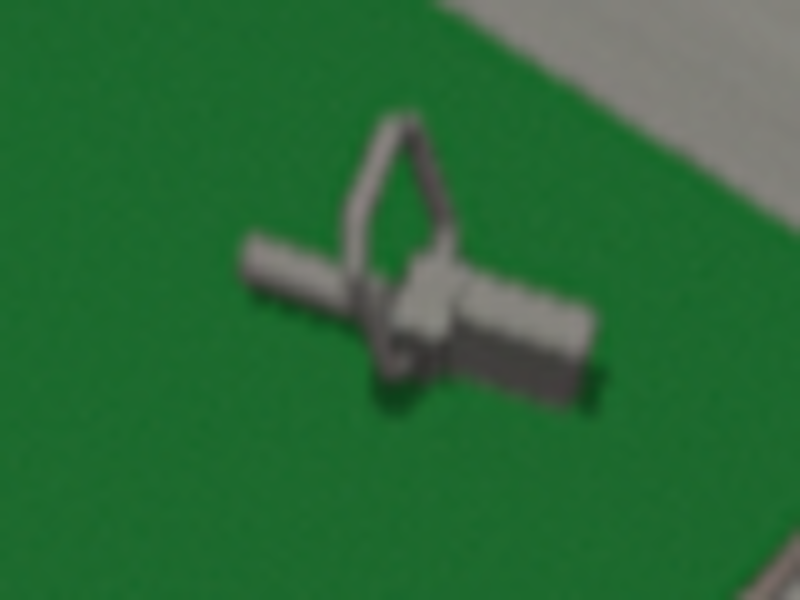

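View pics/c3.png

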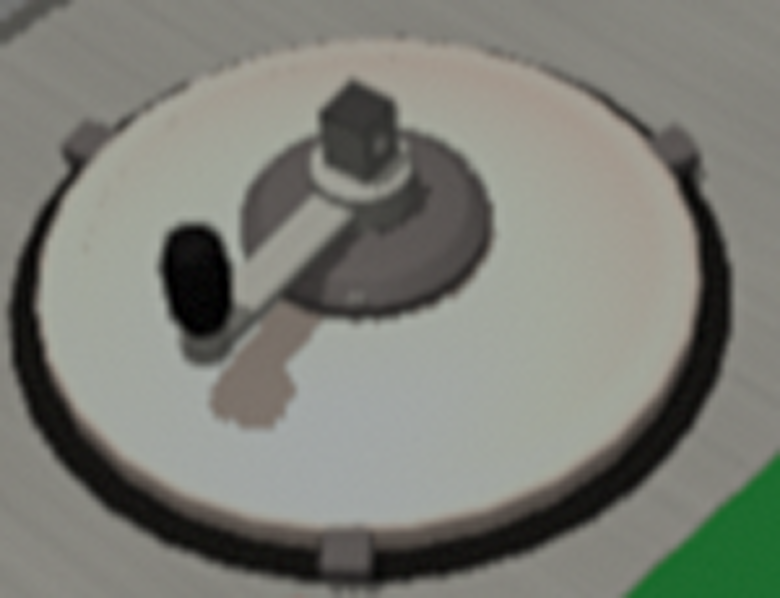

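View pics/c4.png

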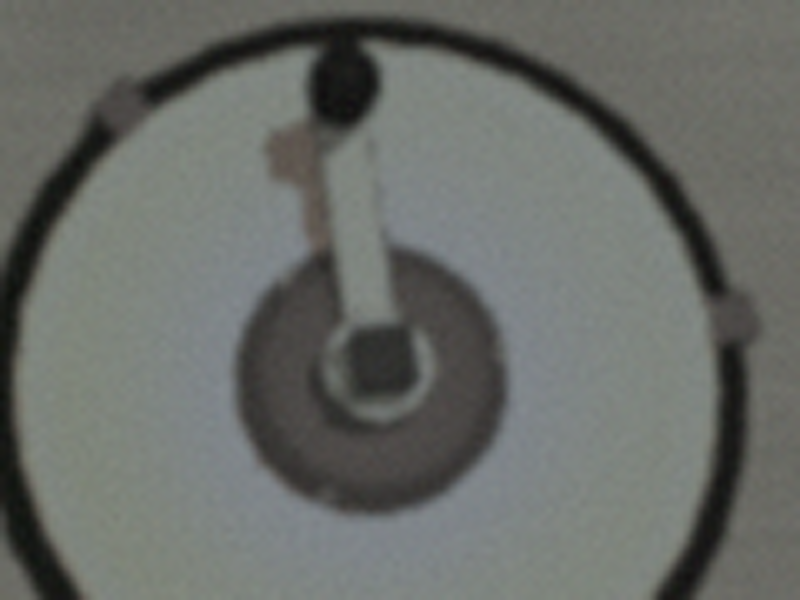

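```bash
cat > h.py <<'E'
import numpy as np, cv2
from scipy.spatial.transform import Rotation as R
from bench import observe, eyes, bot
def cam(n):
    c=eyes.camera_info(n); return np.array(c["intrinsics"]),np.array(c["extrinsics"])
def ray(c,u,v):
    K,E=c; d=np.array([(u-K[0,2])/K[0,0],-(v-K[1,2])/K[1,1],-1.0]); return E[:3,3],E[:3,:3]@d
def onz(c,u,v,z):
    o,d=ray(c,u,v); return o+d*(z-o[2])/d[2]
def proj(c,P):
    K,E=c; p=(np.atleast_2d(P)-E[:3,3])@E[:3,:3]
    return np.c_[K[0,0]*p[:,0]/-p[:,2]+K[0,2], K[1,1]*p[:,1]/p[:,2]+K[1,2]]
def Rt(rpy): return R.from_euler('xyz',rpy,degrees=True).as_matrix()
E
python3 - <<'E'
from h import *
np.set_printoptions(precision=4,suppress=True)
for n in ("scene","top"):
    for t in ("pin","crank","lid","board","sauce","tub","bowl","pin_grip"):
        try:
            r=eyes.search_frame(n,t); print(n,t,[(np.round(q["xyz"],3),round(q["p"],2)) for q in r[:4]])
        except Exception as e: print(n,t,repr(e))
ct,cs=cam("top"),cam("scene")
# top pixels: tip end c1 (393,88), tab end (294,118), 
f=lambda u,v:(150+u/4,240+v/4)
print("tip",onz(ct,*f(393,88),.027),"tabend",onz(ct,*f(293,116),.035))
g=lambda u,v:(370+u/10,270+v/10)
print("tip",onz(cs,*g(245,255),.027),"tabend",onz(cs,*g(595,340),.03))
p=lambda u,v:(300+u*120/800,195+v*90/600)
for z in (.09,.12): print(z,onz(ct,*p(382,360),z),onz(ct,*p(343,85),z))
print(observe()["t"])
E
```

```text
scene pin [(array([0.483, 0.252, 0.036]), 0.72), (array([0.389, 0.415, 0.011]), 0.71), (array([0.318, 0.29 , 0.012]), 0.56), (array([ 0.554, -0.072,  0.086]), 0.37)]
scene crank [(array([ 0.555, -0.069,  0.09 ]), 0.88)]
scene lid [(array([ 0.542, -0.051,  0.029]), 0.7), (array([0.758, 0.124, 0.099]), 0.49)]
scene board [(array([0.548, 0.236, 0.019]), 0.81), (array([ 0.555, -0.068,  0.088]), 0.53)]
scene sauce [(array([0.76 , 0.122, 0.098]), 0.78), (array([0.483, 0.253, 0.04 ]), 0.28)]
scene tub [(array([ 0.494, -0.434,  0.033]), 0.6), (array([0.76 , 0.123, 0.102]), 0.59)]
scene bowl [(array([0.582, 0.47 , 0.022]), 0.78), (array([ 0.553, -0.068,  0.086]), 0.7), (array([0.482, 0.256, 0.036]), 0.47)]
scene pin_grip [(array([0.48 , 0.254, 0.038]), 0.8), (array([0.386, 0.413, 0.014]), 0.59)]
top pin [(array([0.484, 0.248, 0.035]), 0.55), (array([0.383, 0.412, 0.01 ]), 0.52)]
top crank [(array([ 0.554, -0.074,  0.089]), 0.62), (array([0.602, 0.488, 0.024]), 0.45)]
top lid [(array([ 0.501, -0.083,  0.034]), 0.77)]
top board [(array([0.527, 0.225, 0.019]), 0.74)]
top sauce [(array([0.733, 0.106, 0.112]), 0.66)]
top tub [(array([ 0.506, -0.433,  0.003]), 0.89)]
top bowl []
top pin_grip [(array([0.481, 0.249, 0.038]), 0.72), (array([0.312, 0.286, 0.014]), 0.49)]
tip [0.487  0.2149 0.027 ] tabend [0.4684 0.2827 0.035 ]
tip [0.4921 0.2152 0.027 ] tabend [0.4648 0.2846 0.03  ]
0.09 [ 0.5079 -0.0855  0.09  ] [ 0.6204 -0.0738  0.09  ]
0.12 [ 0.504 -0.083  0.12 ] [ 0.6136 -0.0716  0.12  ]
0.95
```

Emit:
apply_moves([
  [-4.7,-2.6,0.96,0,0,0,100],
  [-4.7,-2.6,0.96,0,0,0,100],
  [-4.7,-2.6,0.96,0,0,0,100],
  [-4.7,-2.6,0.96,0,0,0,100],
  [-4.7,-2.6,0.96,0,0,0,100],
  [-4.7,-2.6,0.96,0,0,0,100],
  [-4.7,-2.6,0.96,0,0,0,100],
  [-4.7,-2.6,0.96,0,0,0,100],
  [0,0,0,0,0,10.6,100],
  [0,0,0,0,0,10.6,100],
  [0,0,0,0,0,10.6,100],
  [0,0,0,0,0,10.6,100],
  [0,0,0,0,0,10.6,100],
  [0,0,0,0,0,10.6,100],
  [0,0,0,0,0,10.6,100],
  [0,0,0,0,0,10.6,100],
  [0,0,0,0,0,10.6,100],
  [0,0,0,0,0,10.6,100],
  [0,0,0,0,0,10.6,100],
  [0,0,0,0,0,10.6,100],
])

```text
t: 3.45
tcp_pos: [0.4708, 0.2711, 0.1716]
tcp_rot: [180.0, -0.0, 36.2]
contact_force: [0.1, 0.4, -0.4]
finger_gap: 1.003
```

Emit:
apply_moves([
  [0,0,0,0,0,10.6,100],
  [0,0,0,0,0,10.6,100],
  [0,0,0,0,0,10.6,100],
  [0,0,0,0,0,10.6,100],
  [0,0,0,0,0,10.6,100],
  [0,0,0,0,0,10.6,100],
  [0,0,0,0,0,10.6,100],
  [0,0,0,0,0,10.6,100],
  [0,0,0,0,0,10.6,100],
  [0,0,0,0,0,10.6,100],
  [0,0,0,0,0,0,100],
])

```text
t: 4.82
tcp_pos: [0.446, -0.1556, 0.1712]
tcp_rot: [-163.3, 15.5, -30.2]
contact_force: [0.4, 0.4, -0.3]
finger_gap: 0.998
```

Run:
```python
from h import *
np.set_printoptions(precision=4,suppress=True)
o=observe();print(o["t"],o["tcp_pos"],o["tcp_rot"],o["joints"])
c=cam("wrist"); im=eyes.capture("wrist"); cv2.imwrite("pics/w1.png",im); np.savez("w1.npz",K=c[0],E=c[1])
```

```text
4.825 [ 0.446  -0.1556  0.1712] [-163.2795   15.5315  -30.1875] [-30.2445  19.4162 -14.9963  71.1356  16.7053 179.9426]
```

View pics/w1.png

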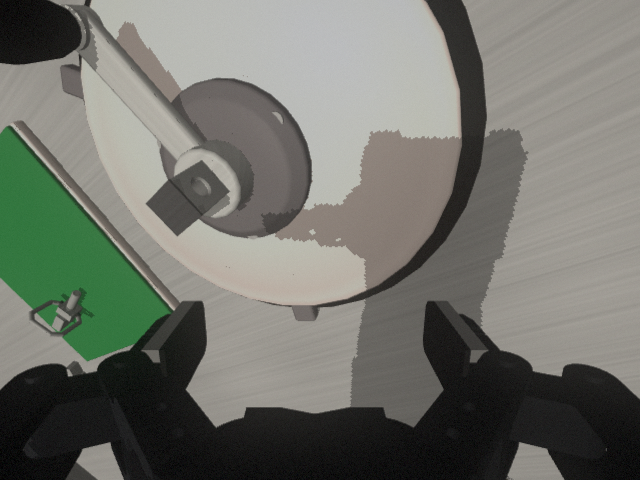

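Run:
```python
import cv2
t=cv2.imread("pics/w1.png")
cv2.imwrite("pics/w1c.png",cv2.resize(t[130:250,130:290],(800,600),interpolation=cv2.INTER_CUBIC))
```

```text
(no output)
```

View pics/w1c.png

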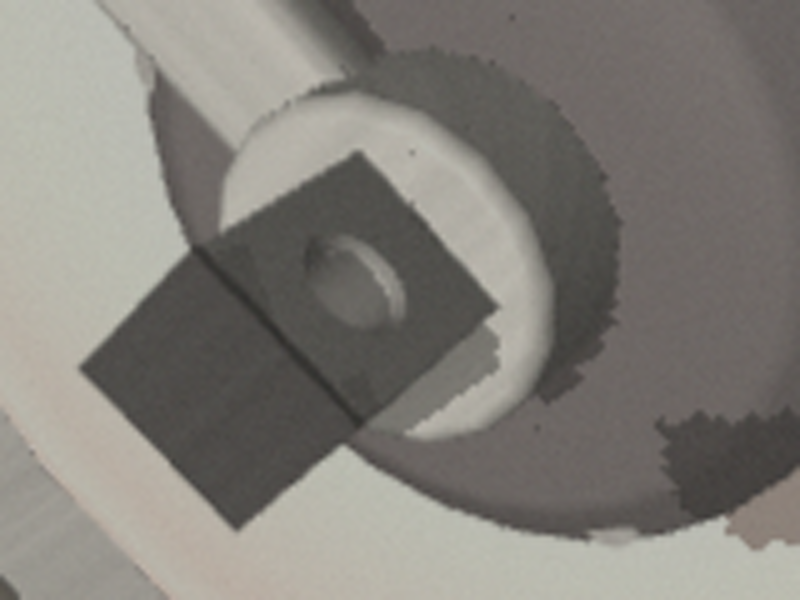

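```bash
cat > fitshaft.py <<'E'
from h import *
from scipy.optimize import least_squares
np.set_printoptions(precision=4,suppress=True)
f=np.load("w1.npz"); c=(f["K"],f["E"])
print("cam",c[1][:3,3])
px=np.array([(200,248),(360,425),(80,368),(237,528),(360,152),(495,307),(355,283)])/5+130
def mdl(p):
    x,y,yaw,zt,zh=p; 
    ex=np.array([np.cos(yaw),np.sin(yaw)]);ey=np.array([-ex[1],ex[0]])
    # face -y is toward camera; top near edge
    C=lambda a,b,z:np.r_[np.array([x,y])+.012*(a*ex+b*ey),z]
    return np.array([C(1,-1,zt),C(-1,-1,zt),C(1,1,zt),C(-1,1,zt),C(1,-1,zh),C(-1,-1,zh),C(0,-1,zt-.015)])
def res(p): return (proj(c,mdl(p))-px).ravel()
for y0 in (.1,):
    s=least_squares(res,[.506,-.084,y0,.12,.09]); print(s.x,np.degrees(s.x[2]),np.abs(s.fun).max(),s.cost); print(s.fun.reshape(-1,2))
# knob base/arm check: direction
E
python3 fitshaft.py
```

```text
cam [ 0.511  -0.2363  0.2692]
[ 0.5087 -0.0851  0.0992  0.1187  0.087 ] 5.686437830966062 0.7079244420941109 1.0151271162992588
[[-0.7079  0.1456]
 [-0.1965  0.0701]
 [ 0.4659 -0.6414]
 [ 0.27   -0.1062]
 [-0.2616 -0.2118]
 [ 0.5669  0.4924]
 [-0.043   0.2698]]
```

The wrist view shows the shaft and hub well. The crop has the cross hole at about (201,187) and the shaft's top corners at (170,180), (202,215), (146,204) and (177,236). Fit: axis (0.509,-0.085), yaw 5.7°, top 0.119, hub top 0.087. Joint 6 ran to its limit because its sign is opposite to what I assumed, so I'll turn back the other way.

Emit:
apply_moves([
  [0,0,-2,0,0,-10,100],
])

```text
t: 5.0
tcp_pos: [0.4482, -0.159, 0.1894]
tcp_rot: [-160.8, 12.4, -19.7]
contact_force: [0.6, 0.0, -0.2]
finger_gap: 0.998
```

Run:
```python
from h import *
o=observe();print(o["t"],o["tcp_pos"],o["tcp_rot"],o["joints"])
```

```text
5.0 [ 0.44818612 -0.15901686  0.18944082] [-160.77493286   12.40670277  -19.69164661] [-30.40892196  19.14252962 -12.88151342  73.75362985  16.60728279
 169.07487947]
```

```bash
cat >> h.py <<'E'
def plan(P1,rpy1,n,nrot=None,P0=None,R0=None):
    """rows: interpolate from current to target: position linear; rotvec split evenly"""
    o=observe(); P=np.array(o["tcp_pos"]) if P0 is None else np.array(P0); Rm=Rt(o["tcp_rot"]) if R0 is None else R0
    rv=R.from_matrix(Rm.T@Rt(rpy1)).as_rotvec(degrees=True)
    d=(np.array(P1)-P)/n; rows=[]
    for i in range(n):
        s=Rm.T@d*100; rows.append([round(float(v),2) for v in s]+[round(float(v),2) for v in rv/n]); Rm=Rm@R.from_rotvec(rv/n,degrees=True).as_matrix()
    return rows
E
python3 - <<'E'
from h import *
for r in plan([.449,-.10,.21],[180,0,-10],2): print(r)
P=np.array([.449,-.10,.21]);T=np.array([.470,.272,.17]);n=8
for i in range(n):
    Rm=Rt([180,0,-10+10.6*i]); print([round(v,1) for v in Rm.T@((T-P)/n*100)])
E
```

```text
[-1.15, -2.9, 0.17, -10.08, 5.32, -5.82]
[-0.84, -2.98, -0.45, -10.08, 5.32, -5.82]
[np.float64(-0.5), np.float64(-4.6), np.float64(0.5)]
[np.float64(0.3), np.float64(-4.6), np.float64(0.5)]
[np.float64(1.2), np.float64(-4.5), np.float64(0.5)]
[np.float64(2.0), np.float64(-4.2), np.float64(0.5)]
[np.float64(2.7), np.float64(-3.8), np.float64(0.5)]
[np.float64(3.4), np.float64(-3.2), np.float64(0.5)]
[np.float64(3.9), np.float64(-2.5), np.float64(0.5)]
[np.float64(4.3), np.float64(-1.8), np.float64(0.5)]
```

Emit:
apply_moves([
  [-0.7,-1.9,0,-6.7,3.55,-3.9,100],
  [-0.6,-1.95,-0.2,-6.7,3.55,-3.9,100],
  [-0.5,-1.98,-0.3,-6.7,3.55,-3.9,100],
  [-0.5,-4.6,0.5,0,0,-10.6,100],
  [0.3,-4.6,0.5,0,0,-10.6,100],
  [1.2,-4.5,0.5,0,0,-10.6,100],
  [2.0,-4.2,0.5,0,0,-10.6,100],
  [2.7,-3.8,0.5,0,0,-10.6,100],
  [3.4,-3.2,0.5,0,0,-10.6,100],
  [3.9,-2.5,0.5,0,0,-10.6,100],
  [4.3,-1.8,0.5,0,0,-10.6,100],
  [0,0,0,0,0,-10.6,100],
  [0,0,0,0,0,-10.6,100],
  [0,0,0,0,0,-10.6,100],
  [0,0,0,0,0,-10.6,100],
  [0,0,0,0,0,-10.6,100],
  [0,0,0,0,0,-10.6,100],
  [0,0,0,0,0,-10.6,100],
  [0,0,0,0,0,-10.6,100],
])

```text
t: 7.38
tcp_pos: [0.474, 0.2702, 0.1703]
tcp_rot: [180.0, 0.1, 159.9]
contact_force: [0.3, 0.3, 1.1]
finger_gap: 1.005
```

Emit:
apply_moves([
  [0,0,0,0,0,-10.6,100],
  [0,0,0,0,0,-10.6,100],
  [0,0,0,0,0,-10.6,100],
  [0,0,0,0,0,-10.6,100],
  [0,0,0,0,0,-10.6,100],
  [0,0,0,0,0,-10.6,100],
  [0,0,0,0,0,-10.6,100],
  [0,0,0,0,0,-10.6,100],
  [0,0,0,0,0,-10.6,100],
])

```text
t: 8.5
tcp_pos: [0.474, 0.2703, 0.1703]
tcp_rot: [-179.9, 0.0, -104.7]
contact_force: [-0.2, 0.1, 0.4]
finger_gap: 1.005
```

Run:
```python
from h import *
o=observe();print(o["t"],o["tcp_pos"],o["tcp_rot"],o["joints"])
```

```text
8.5 [0.47398871 0.27026527 0.17026262] [-1.79946296e+02  1.05193212e-02 -1.04730801e+02] [ 2.97088173e+01  1.46609186e+01 -1.75848168e+01  5.77085555e+01
 -3.00904541e-02 -4.55603889e+01]
```

Emit:
apply_moves([
  [0,0,0,0,0,-10.6,100],
  [0,0,0,0,0,-10.6,100],
  [0,0,0,0,0,-10.6,100],
  [0,0,0,0,0,0,100],
])

```text
t: 9.0
tcp_pos: [0.4741, 0.27, 0.1702]
tcp_rot: [-180.0, -0.0, -73.4]
contact_force: [-0.3, -0.1, -0.7]
finger_gap: 0.999
```

Run:
```python
from h import *
o=observe();print(o["t"],o["tcp_pos"],o["tcp_rot"],o["joints"])
c=cam("wrist"); im=eyes.capture("wrist"); cv2.imwrite("pics/w2.png",im); np.savez("w2.npz",K=c[0],E=c[1])
cv2.imwrite("pics/w2c.png",cv2.resize(im[100:400,200:440],None,fx=2,fy=2,interpolation=cv2.INTER_CUBIC))
```

```text
9.0 [0.47414139 0.2699753  0.17023331] [-1.79954301e+02 -2.74597972e-02 -7.34239492e+01] [ 2.96784593e+01  1.46669745e+01 -1.75808876e+01  5.77138532e+01
 -3.71045901e-02 -7.68976148e+01]
```

View pics/w2.png

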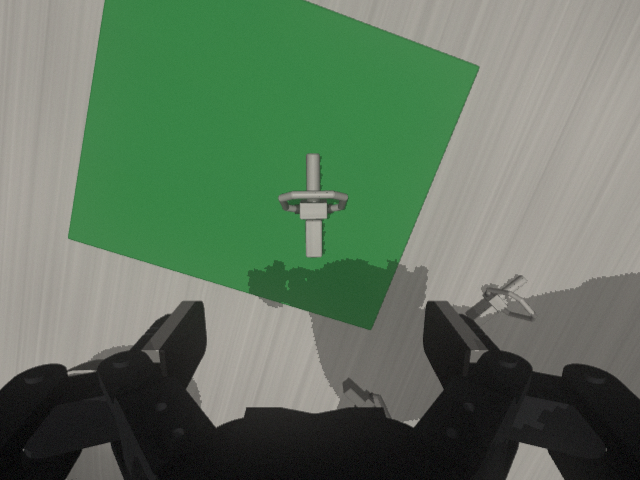

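View pics/w2c.png

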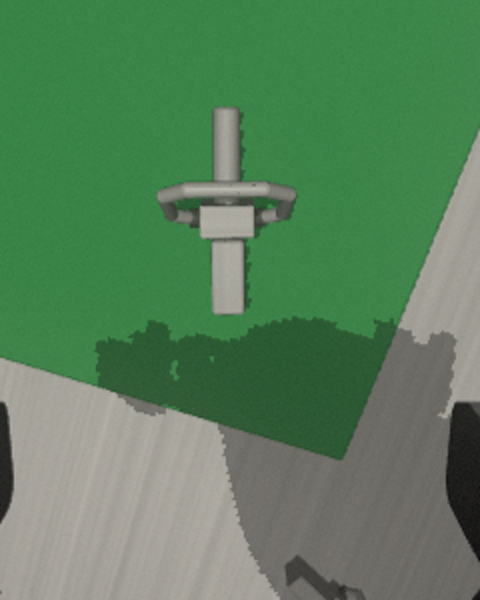

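Run:
```python
from h import *
np.set_printoptions(precision=4,suppress=True)
f=np.load("w2.npz"); c=(f["K"],f["E"])
g=lambda u,v:(200+u/2,100+v/2)
a=[onz(c,*g(*p),.040)[:2] for p in [(213,314),(244,313),(212,240),(243,240)]]
b=[onz(c,*g(*p),.036)[:2] for p in [(201,206),(254,206),(201,238),(254,238)]]
t=[onz(c,*g(*p),.027)[:2] for p in [(213,109),(240,109)]]
print("tab",a,"ctr",np.mean(a,0),"len",np.linalg.norm(a[2]-a[0]),"wid",np.linalg.norm(a[1]-a[0]))
print("head",np.mean(b,0),np.linalg.norm(b[1]-b[0]),np.linalg.norm(b[2]-b[0]))
print("tip",np.mean(t,0),np.linalg.norm(t[1]-t[0]))
d=np.mean(t,0)-np.mean(a,0); print("yaw",np.degrees(np.arctan2(d[1],d[0])),np.linalg.norm(d))
d=np.mean(a[2:],0)-np.mean(a[:2],0); print(np.degrees(np.arctan2(d[1],d[0])))
```

```text
tab [array([0.4748, 0.2842]), array([0.464 , 0.2806]), array([0.4828, 0.2577]), array([0.4722, 0.2545])] ctr [0.4735 0.2692] len 0.027679088879662514 wid 0.011377878518733297
head [0.4792 0.2506] 0.018964153511923477 0.01166512346680892
tip [0.4907 0.2131] 0.009650917662411222
yaw -72.93471704483798 0.05876482567159457
-72.72743847866803
```

The wrist picture shows the pin at (313,205), with its tab at (314,238) and tip at (313,154). The measured tab is 28 x 11.4 mm and the shank 9.7 mm, which match the listed pin, so this is the right one. The TCP is already within 1 mm above the tab, so I descend and grip.

Emit:
apply_moves([
  [0,0,4,0,0,0,100],
  [0,0,4,0,0,0,100],
  [0,0,3,0,0,0,60],
  [0.05,0.05,1.6,0,0,-0.5,50],
  [0,0,0.7,0,0,0,30],
  [0,0,0,0,0,0,0],
  [0,0,0,0,0,0,0],
  [0,0,0,0,0,0,0],
  [0,0,0,0,0,0,0],
], force=60)

```text
t: 10.18
tcp_pos: [0.475, 0.2681, 0.0376]
tcp_rot: [-179.9, -0.0, -73.0]
contact_force: [-0.6, -0.5, 3.2]
finger_gap: 0.122
```

Run:
```python
from h import *
o=observe();print(o["t"],o["tcp_pos"],o["tcp_rot"],o["contact_force"],o["finger_gap"])
```

```text
10.175 [0.47496812 0.26808594 0.03762893] [-1.79928319e+02 -3.75736275e-02 -7.29707396e+01] [-0.56692747 -0.46084805  3.1909934 ] 0.12176420870380049
```

Emit:
apply_moves([
  [0,0,-2,0,0,0,0],
  [0,0,-4,0,0,0,0],
  [0,0,-5,0,0,0,0],
  [3.0,0.6,0,0,0,0,0],
  [5.0,1.0,0,0,0,0,0],
  [5.0,1.0,0,0,0,0,0],
  [5.0,1.0,0,0,0,0,0],
  [5.0,1.0,0,0,0,0,0],
  [2.4,0.5,0,0,0,0,0],
  [1.0,0.3,0,0,0,3.7,0],
  [0,0,1.5,0,0,3.8,0],
  [0,0,1.2,0,0,3.8,0],
  [0,0,0,0,0,0,0],
  [0,0,0,0,0,0,0],
])

```text
t: 11.92
tcp_pos: [0.5004, -0.0003, 0.1207]
tcp_rot: [-180.0, -0.1, -84.2]
contact_force: [-0.7, -0.0, -2.6]
finger_gap: 0.123
```

Run:
```python
from h import *
o=observe();print(o["t"],o["tcp_pos"],o["tcp_rot"],o["contact_force"],o["finger_gap"])
c=cam("wrist"); im=eyes.capture("wrist"); cv2.imwrite("pics/w3.png",im); np.savez("w3.npz",K=c[0],E=c[1])
s=eyes.capture("scene"); cv2.imwrite("pics/s3.png",cv2.resize(s[170:320,215:415],(800,600),interpolation=cv2.INTER_CUBIC))
```

```text
11.925 [ 5.00437724e-01 -2.66865515e-04  1.20665690e-01] [-1.79954420e+02 -5.40431094e-02 -8.41972461e+01] [-0.65822869 -0.03333168 -2.58883064] 0.12338547040319504
```

View pics/w3.png

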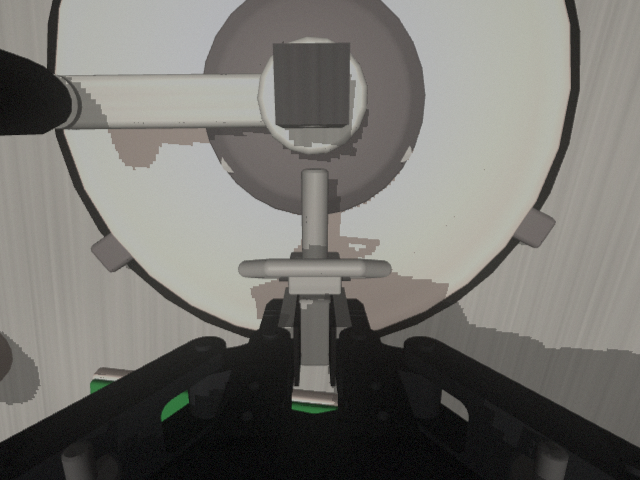

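View pics/s3.png

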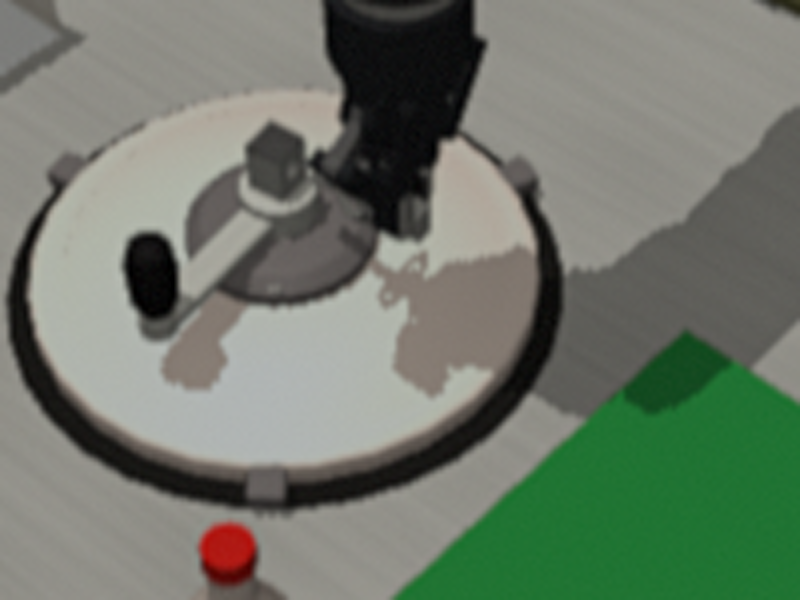

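Run:
```python
import cv2
t=cv2.imread("pics/w3.png")
cv2.imwrite("pics/w3c.png",cv2.resize(t[30:300,235:395],None,fx=3,fy=3,interpolation=cv2.INTER_CUBIC)[:600])
cv2.imwrite("pics/w3d.png",cv2.resize(t[160:310,235:395],None,fx=4,fy=4,interpolation=cv2.INTER_CUBIC))
```

```text
(no output)
```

View pics/w3c.png

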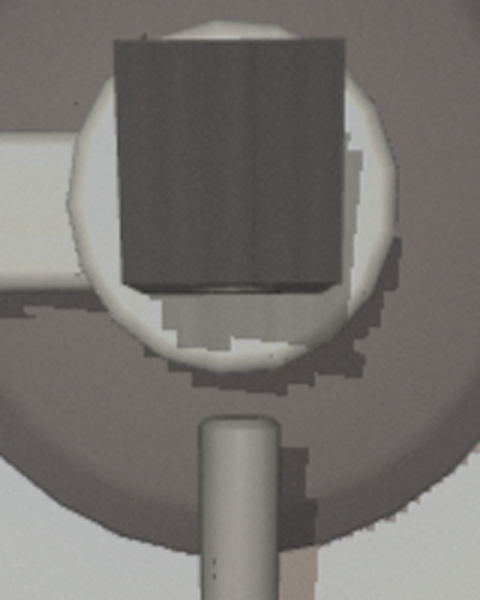

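View pics/w3d.png

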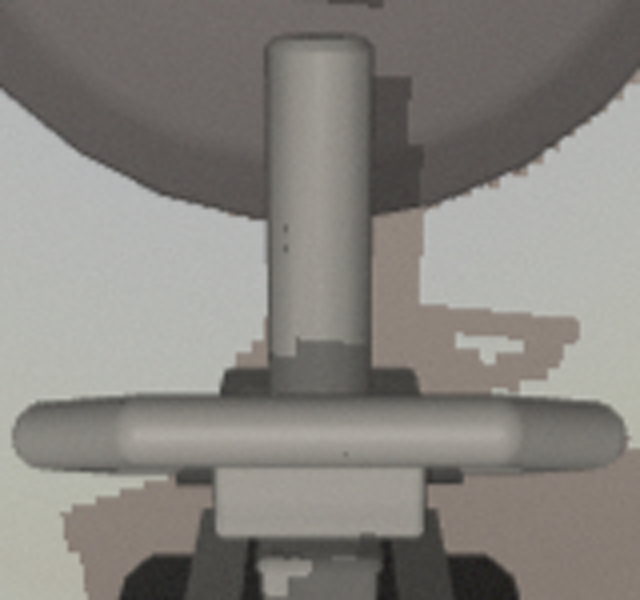

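Run:
```python
from h import *
from scipy.optimize import least_squares
np.set_printoptions(precision=4,suppress=True)
f=np.load("w3.npz"); c=(f["K"],f["E"])
o=observe(); P=o["tcp_pos"]; Rm=Rt(o["tcp_rot"])
px=np.array([(113,38),(344,38),(123,287),(341,287)])/3+[235,30]
def S(p):
    x,y,yaw,zt=p; ex=np.array([np.cos(yaw),np.sin(yaw)]);ey=np.array([-ex[1],ex[0]])
    C=lambda a,b:np.r_[np.array([x,y])+.012*(a*ex+b*ey),zt]
    return np.array([C(1,-1),C(-1,-1),C(1,1),C(-1,1)])
s=least_squares(lambda p:(proj(c,S(p))-px).ravel(),[.5087,-.085,.1,.1187]);print("shaft",s.x,np.degrees(s.x[2]),s.fun.reshape(-1,2))
A=lambda z:[ (Rm.T@(onz(c,u,v,z)-P))*1000 for u,v in px]
z=.1187; a=np.array(A(z)); print("shaft top corners in tool (mm)\n",a, a.mean(0))
g=lambda u,v:(235+u/4,160+v/4)
zs=P[2]-.0106
for v,l,r in [(60,267,373),(300,269,370),(380,271,370)]:
    L=Rm.T@(onz(c,*g(l,v),zs)-P)*1000;Q=Rm.T@(onz(c,*g(r,v),zs)-P)*1000; print("shank",v,L,Q,(L+Q)/2)
t=Rm.T@(onz(c,*g(320,38),zs)-P)*1000; print("tip",t)
h=[Rm.T@(onz(c,*g(u,v),P[2]-.0016)-P)*1000 for u,v in [(215,537),(424,537)]]; print("head back",h)
h=[Rm.T@(onz(c,*g(u,v),P[2]-.0106+.0396)-P)*1000 for u,v in [(15,435),(627,435),(320,432)]]; print("bar",h)
```

```text
shaft [ 0.5087 -0.0852  0.1067  0.1217] 6.114433458713177 [[-0.2554  0.7739]
 [ 0.7948  0.228 ]
 [-0.8751 -0.2896]
 [ 0.3045 -0.7691]]
shaft top corners in tool (mm)
 [[ 98.222  -11.6604   2.2758]
 [ 98.2088  12.5786   2.2422]
 [ 73.3325 -11.3173   2.2518]
 [ 73.3222  12.8766   2.2182]] [85.7714  0.6194  2.247 ]
shank 60 [56.4041 -3.1792 10.6578] [56.4007  6.5592 10.6443] [56.4024  1.69   10.6511]
shank 300 [33.6738 -3.2054 10.6363] [33.6715  6.4924 10.6229] [33.6726  1.6435 10.6296]
shank 380 [25.6343 -3.0846 10.6286] [25.6323  6.5662 10.6152] [25.6333  1.7408 10.6219]
tip [58.3882  1.69   10.6529]
head back [array([13.0148, -8.185 ,  1.6237]), array([13.0122, 11.4319,  1.5964])]
bar [array([ 33.9468, -19.7296, -28.9405]), array([ 33.939 ,  23.0519, -28.9999]), array([ 34.1646,   1.5941, -28.9699])]
```

The wrist picture shows the shank at columns 302–328 with its tip at row 170, and the shaft top at columns 273–350, rows 43–126. The shank is parallel to the hole's line and about 1 mm off in tool +y. I'll correct that, lower to hole height and approach.

Emit:
apply_moves([
  [0,-0.1,0.4,0,0,0,0],
  [0,0,0.28,0,0,0,0],
  [0.6,0,0,0,0,0,0],
  [0.4,0,0,0,0,0,0],
  [0.2,0,0,0,0,0,0],
  [0,0,0,0,0,0,0],
])

```text
t: 12.78
tcp_pos: [0.5025, -0.0124, 0.1135]
tcp_rot: [-180.0, -0.0, -84.3]
contact_force: [0.9, 0.7, -0.3]
finger_gap: 0.123
```

Run:
```python
from h import *
o=observe();print(o["t"],o["tcp_pos"],o["tcp_rot"],o["contact_force"],o["torque"],o["finger_gap"])
```

```text
12.775 [ 0.50252119 -0.01238828  0.11351559] [-1.79967219e+02 -4.89533317e-02 -8.42881319e+01] [ 0.92629601  0.74671596 -0.26593416] [0.02147093 0.05121472 0.02603435] 0.12303425363428194
```

Emit:
apply_moves([
  [0.1,0,0,0,0,0,0],
  [0.1,0,0,0,0,0,0],
  [0.1,0,0,0,0,0,0],
  [0.05,0,0,0,0,0,0],
])

```text
t: 13.28
tcp_pos: [0.5028, -0.0157, 0.1135]
tcp_rot: [-180.0, -0.0, -84.3]
contact_force: [0.1, 0.5, -2.1]
finger_gap: 0.128
```

Emit:
apply_moves([
  [0.05,0,0,0,0,0,0],
  [0.05,0,0,0,0,0,0],
])

```text
t: 13.52
tcp_pos: [0.503, -0.0166, 0.1135]
tcp_rot: [-180.0, -0.0, -84.3]
contact_force: [0.1, 0.3, -1.5]
finger_gap: 0.125
```

Emit:
apply_moves([
  [0.1,0,0,0,0,0,0],
  [0.1,0,0,0,0,0,0],
])

```text
t: 13.78
tcp_pos: [0.5031, -0.0187, 0.1135]
tcp_rot: [-180.0, -0.0, -84.3]
contact_force: [-0.6, 1.2, -1.6]
finger_gap: 0.12
```

Emit:
apply_moves([
  [0.1,0,0,0,0,0,0],
  [0.1,0,0,0,0,0,0],
])

```text
t: 14.02
tcp_pos: [0.5033, -0.0207, 0.1135]
tcp_rot: [-180.0, -0.0, -84.3]
contact_force: [-0.3, 0.3, -0.5]
finger_gap: 0.128
```

Emit:
apply_moves([
  [0.15,0,0,0,0,0,0],
  [0.15,0,0,0,0,0,0],
  [0.15,0,0,0,0,0,0],
])

```text
t: 14.4
tcp_pos: [0.5038, -0.0252, 0.1135]
tcp_rot: [-180.0, -0.0, -84.3]
contact_force: [0.0, 0.6, -0.5]
finger_gap: 0.126
```

Run:
```python
from h import *
o=observe();print(o["t"],o["tcp_pos"],o["tcp_rot"],o["contact_force"],o["torque"],o["finger_gap"])
c=cam("wrist"); im=eyes.capture("wrist"); cv2.imwrite("pics/w4.png",im); np.savez("w4.npz",K=c[0],E=c[1])
```

```text
14.4 [ 0.50381433 -0.02516877  0.11350898] [-1.79969829e+02 -4.85828333e-02 -8.42614510e+01] [ 0.02070064  0.56527987 -0.47646984] [0.06802589 0.04562499 0.04708762] 0.12641819527063503
```

View pics/w4.png

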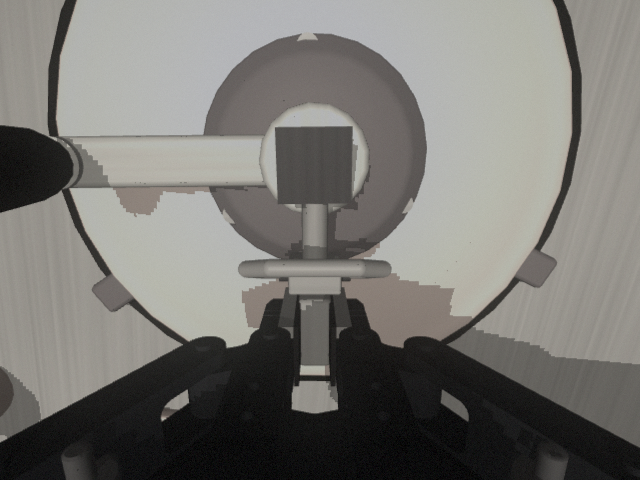

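The tip is inside the hole: it has gone under the shaft top, whose near edge is at row 203, and the force is about 0.5 N. I'll push on.

Emit:
apply_moves([
  [0.2,0,0,0,0,0,0],
  [0.2,0,0,0,0,0,0],
  [0.2,0,0,0,0,0,0],
  [0.2,0,0,0,0,0,0],
])

```text
t: 14.95
tcp_pos: [0.5046, -0.0332, 0.1135]
tcp_rot: [-180.0, -0.0, -84.3]
contact_force: [-0.3, 1.2, 1.3]
finger_gap: 0.125
```

Emit:
apply_moves([
  [0.2,0,0,0,0,0,0],
  [0.2,0,0,0,0,0,0],
  [0.2,0,0,0,0,0,0],
  [0.2,0,0,0,0,0,0],
])

```text
t: 15.45
tcp_pos: [0.5054, -0.0411, 0.1135]
tcp_rot: [-180.0, -0.0, -84.3]
contact_force: [0.5, 0.7, 1.3]
finger_gap: 0.123
```

Emit:
apply_moves([
  [0.2,0,0,0,0,0,0],
  [0.2,0,0,0,0,0,0],
  [0.15,0,0,0,0,0,0],
])

```text
t: 15.82
tcp_pos: [0.506, -0.0466, 0.1135]
tcp_rot: [-180.0, -0.0, -84.3]
contact_force: [0.4, 1.0, 1.1]
finger_gap: 0.124
```

Emit:
apply_moves([
  [0.05,0,0,0,0,0,0],
  [0.05,0,0,0,0,0,0],
])

```text
t: 16.08
tcp_pos: [0.506, -0.0475, 0.1135]
tcp_rot: [-180.0, -0.0, -84.3]
contact_force: [0.5, 1.2, 0.4]
finger_gap: 0.122
```

Emit:
apply_moves([
  [0.05,0,0,0,0,0,0],
])

```text
t: 16.2
tcp_pos: [0.5061, -0.0479, 0.1135]
tcp_rot: [-180.0, -0.0, -84.3]
contact_force: [0.5, 1.9, 1.6]
finger_gap: 0.125
```

Emit:
apply_moves([
  [0.05,0,0,0,0,0,0],
])

```text
t: 16.32
tcp_pos: [0.5062, -0.0485, 0.1135]
tcp_rot: [-180.0, -0.0, -84.3]
contact_force: [0.6, 2.3, 0.9]
finger_gap: 0.121
```

Emit:
apply_moves([
  [0.05,0,0,0,0,0,0],
])

```text
t: 16.45
tcp_pos: [0.5061, -0.0489, 0.1135]
tcp_rot: [-180.0, -0.0, -84.3]
contact_force: [-0.2, 1.9, 1.1]
finger_gap: 0.123
```

Emit:
apply_moves([
  [0.03,0,0,0,0,0,0],
])

```text
t: 16.58
tcp_pos: [0.5062, -0.0491, 0.1135]
tcp_rot: [-180.0, -0.0, -84.3]
contact_force: [0.2, 3.0, 2.2]
finger_gap: 0.123
```

Emit:
apply_moves([
  [0.03,0,0,0,0,0,0],
])

```text
t: 16.7
tcp_pos: [0.5062, -0.0491, 0.1135]
tcp_rot: [-180.0, 0.0, -84.2]
contact_force: [0.2, 4.8, 1.7]
finger_gap: 0.119
```

Emit:
apply_moves([
  [0.02,0,0,0,0,0,0],
  [0,0,0,0,0,0,0],
  [0,0,0,0,0,0,0],
])

```text
t: 17.08
tcp_pos: [0.5062, -0.0491, 0.1135]
tcp_rot: [-180.0, 0.0, -84.2]
contact_force: [-0.2, 4.9, 2.1]
finger_gap: 0.121
```

Run:
```python
from h import *
o=observe();print(o["t"],o["tcp_pos"],o["tcp_rot"],o["contact_force"],o["torque"],o["finger_gap"])
c=cam("wrist"); im=eyes.capture("wrist"); cv2.imwrite("pics/w5.png",im); np.savez("w5.npz",K=c[0],E=c[1])
cv2.imwrite("pics/w5c.png",cv2.resize(im[180:330,215:415],None,fx=4,fy=4,interpolation=cv2.INTER_CUBIC))
s=eyes.capture("scene"); cv2.imwrite("pics/s5.png",cv2.resize(s[170:290,235:395],(800,600),interpolation=cv2.INTER_CUBIC))
```

```text
17.075 [ 0.50619727 -0.04913972  0.11351509] [-1.79969632e+02  2.65859019e-02 -8.42370051e+01] [-0.15210229  4.86328666  2.06712507] [0.98147622 0.02912039 0.04909584] 0.12141081145782806
```

View pics/w5c.png

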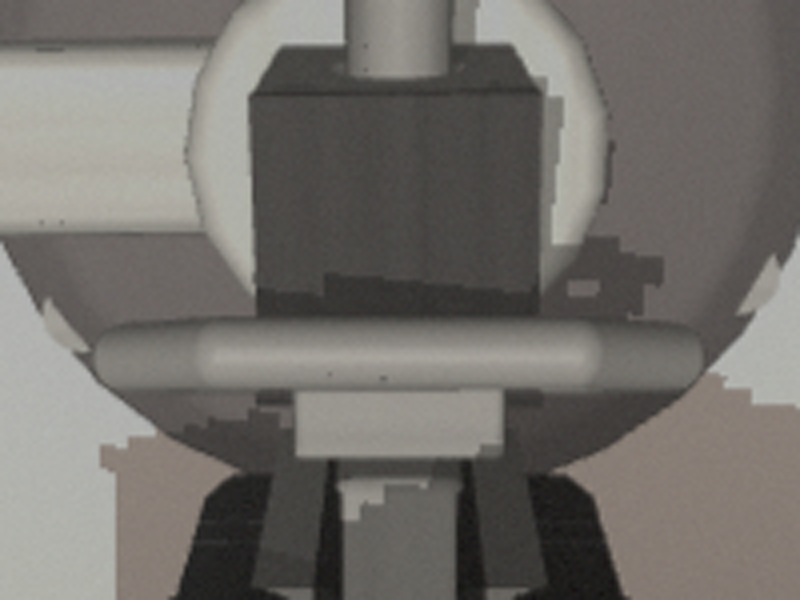

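View pics/s5.png

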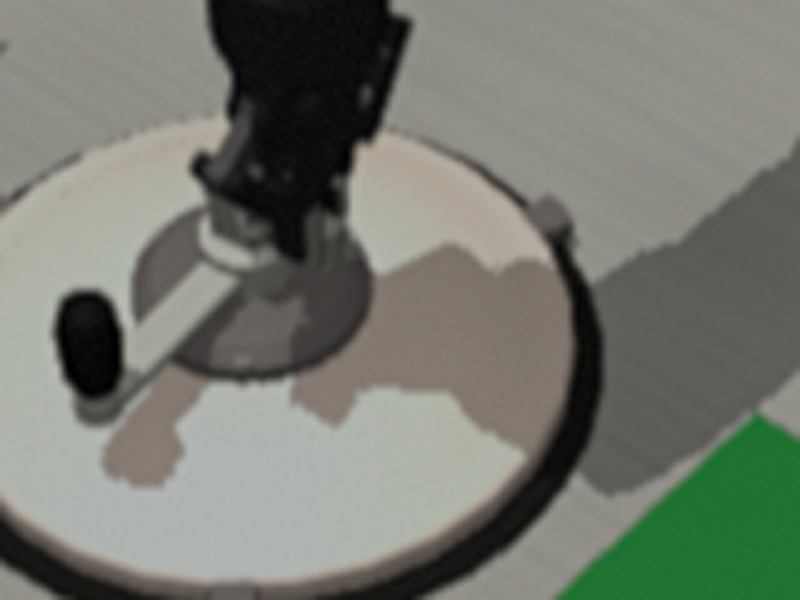

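Run:
```python
import cv2
t=cv2.imread("pics/w5.png")
cv2.imwrite("pics/w5d.png",cv2.resize(t[140:290,235:395],None,fx=4,fy=4,interpolation=cv2.INTER_CUBIC))
```

```text
(no output)
```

View pics/w5d.png

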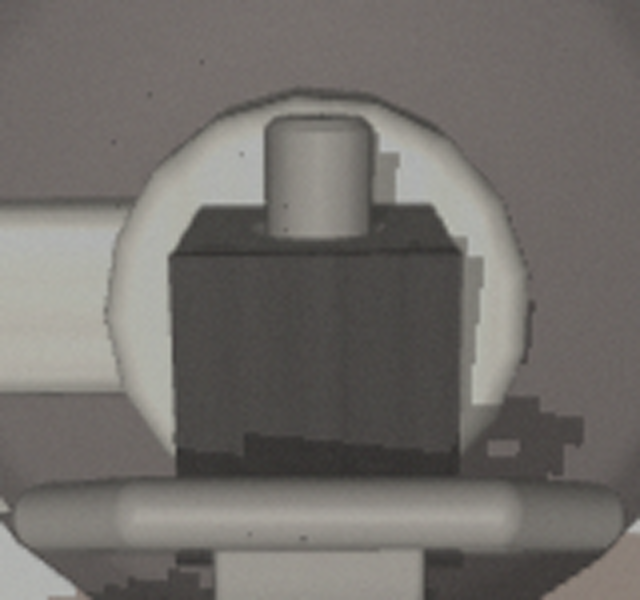

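Run:
```python
from h import *
np.set_printoptions(precision=2,suppress=True)
f=np.load("w5.npz"); c=(f["K"],f["E"]); o=observe(); P=o["tcp_pos"]; Rm=Rt(o["tcp_rot"])
g=lambda u,v:(235+u/4,140+v/4)
T=lambda u,v,z: Rm.T@(onz(c,*g(u,v),z)-P)*1000
for z in (.1175,.1187): print("far top edge",T(172,255,z),T(462,254,z))
print("tip",T(320,116,.1029),"block front?",T(320,550,.1119))
print("hole far face bottom", T(320,236,.1029+.005))
print("far face base (hub top)",T(200,206,.087),T(436,206,.087))
```

```text
far top edge [ 48.13 -10.98  -4.  ] [48.2  13.34 -4.01]
far top edge [ 48.33 -10.86  -5.2 ] [48.39 13.22 -5.21]
tip [58.55  1.46 10.59] block front? [19.63  1.44  1.61]
hole far face bottom [48.27  1.45  5.6 ]
far face base (hub top) [ 48.26 -10.98  26.5 ] [48.25 13.55 26.49]
```

The tip sticks out 10.3 mm beyond the far face (10 expected) and the force holds at 5 N, so the pin is home with its loop up. I'll open the jaws, rise, then close and stand behind the bar.

Emit:
apply_moves([
  [0,0,0,0,0,0,20],
  [0,0,0,0,0,0,30],
  [0,0,0,0,0,0,30],
  [0,0,0,0,0,0,30],
])

```text
t: 17.68
tcp_pos: [0.5062, -0.0501, 0.1134]
tcp_rot: [-180.0, -0.1, -84.3]
contact_force: [0.2, -0.7, 0.7]
finger_gap: 0.3
```

Emit:
apply_moves([
  [-0.1,0,-1.2,0,0,0,30],
  [0,0,-1.8,0,0,0,30],
  [0,0,-1.4,0,0,0,10],
  [0,0,-0.2,0,0,0,0],
  [0,0,0,0,0,0,0],
  [0,0,0,0,0,0,0],
])

```text
t: 18.42
tcp_pos: [0.5056, -0.0487, 0.1589]
tcp_rot: [180.0, -0.0, -84.3]
contact_force: [-0.6, 0.3, 0.0]
finger_gap: -0.001
```

Run:
```python
from h import *
o=observe();print(o["t"],o["tcp_pos"],o["tcp_rot"],o["contact_force"],o["torque"],o["finger_gap"])
c=cam("wrist"); im=eyes.capture("wrist"); cv2.imwrite("pics/w6.png",im); np.savez("w6.npz",K=c[0],E=c[1])
```

```text
18.425 [ 0.50558568 -0.04866446  0.15887751] [ 1.79960163e+02 -3.65906539e-02 -8.42598811e+01] [-0.56019326  0.27158247  0.00527512] [-0.03403878 -0.01768417  0.01746752] -0.0010370497569814508
```

View pics/w6.png

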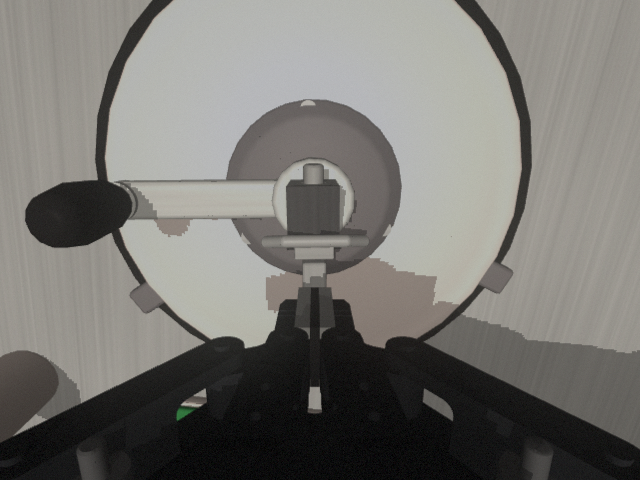

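The wrist picture shows the pin still home, with its tip at (314,170) beyond the shaft and the loop bar up at row 241. The closed fingers end behind the bar. I'll move forward and start the swing.

Emit:
apply_moves([
  [0.8,0,0,0,0,0,0],
  [0.7,0,0.34,0,0,0,0],
  [0.34,0,0,0,0,0,0],
  [0.2,0,0,0,0,0,0],
  [0,0,0,0,0,0,0],
])

```text
t: 19.1
tcp_pos: [0.5081, -0.0691, 0.1561]
tcp_rot: [-180.0, -0.0, -84.3]
contact_force: [1.1, 1.3, -0.2]
finger_gap: -0.001
```

Emit:
apply_moves([
  [0.25,0,0.1,0,0,0,0],
  [0.28,0,0.1,0,0,0,0],
  [0,0,0,0,0,0,0],
])

```text
t: 19.48
tcp_pos: [0.5087, -0.0743, 0.1541]
tcp_rot: [-180.0, -0.0, -84.3]
contact_force: [-0.6, 0.9, 1.2]
finger_gap: 0.001
```

Run:
```python
from h import *
o=observe();print(o["t"],o["tcp_pos"],o["tcp_rot"],o["contact_force"],o["torque"],o["finger_gap"])
d=np.array(o["tcp_pos"])-[.5062,-.0491,.1135]; print((Rt(o["tcp_rot"]).T@d)*1000)
c=cam("wrist"); im=eyes.capture("wrist"); cv2.imwrite("pics/w7.png",im); np.savez("w7.npz",K=c[0],E=c[1])
```

```text
19.475 [ 0.50873668 -0.07429786  0.15410671] [-1.79967527e+02 -3.45966761e-02 -8.42675244e+01] [-0.58850352  0.88332281  1.22005255] [ 0.25065613 -0.01068066  0.0345316 ] 0.0005268202201355687
[ 2.53497387e+01 -3.01410040e-02 -4.05914016e+01]
```

View pics/w7.png

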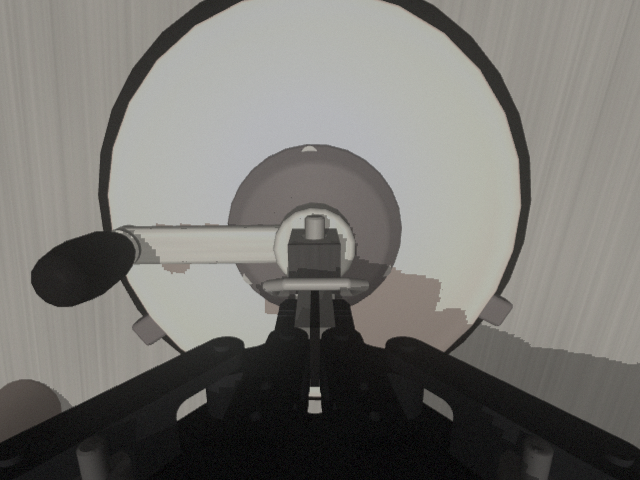

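Emit:
apply_moves([
  [0.39,0,0.2,0,0,0,0],
  [0.37,0,0.25,0,0,0,0],
])

```text
t: 19.77
tcp_pos: [0.5097, -0.0817, 0.1497]
tcp_rot: [-179.9, 0.0, -84.2]
contact_force: [-0.1, 3.6, 2.4]
finger_gap: -0.003
```

Emit:
apply_moves([
  [0.34,0,0.27,0,0,0,0],
  [0.3,0,0.3,0,0,0,0],
])

```text
t: 20.02
tcp_pos: [0.5103, -0.088, 0.1439]
tcp_rot: [-179.9, 0.0, -84.3]
contact_force: [0.7, 4.5, 3.3]
finger_gap: 0.0
```

Run:
```python
from h import *
o=observe();print(o["t"],o["tcp_pos"],o["tcp_rot"],o["contact_force"],o["torque"],o["finger_gap"])
d=np.array(o["tcp_pos"])-[.5062,-.0491,.1135]; print((Rt(o["tcp_rot"]).T@d)*1000)
c=cam("wrist"); im=eyes.capture("wrist"); cv2.imwrite("pics/w8.png",cv2.resize(im[150:350,200:430],None,fx=3,fy=3,interpolation=cv2.INTER_CUBIC)); np.savez("w8.npz",K=c[0],E=c[1])
```

```text
20.025 [ 0.51030928 -0.08801881  0.14386962] [-1.79942889e+02  1.09100391e-02 -8.42505748e+01] [0.72991844 4.49365463 3.27221117] [ 1.1095635  -0.05637384  0.04374007] 0.0004737087529595834
[ 39.1289111   -0.22007656 -30.37686718]
```

View pics/w8.png

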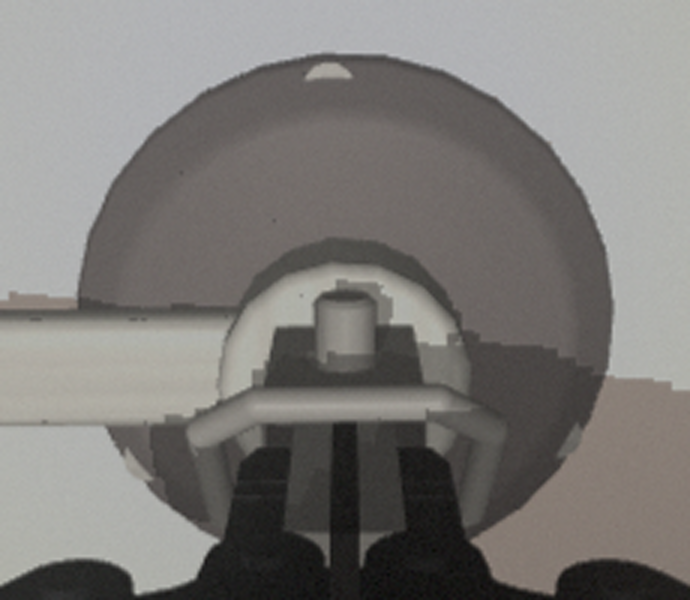

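Emit:
apply_moves([
  [0.27,0,0.25,0,0,0,0],
  [0.24,0,0.22,0,0,0,0],
])

```text
t: 20.32
tcp_pos: [0.5105, -0.0922, 0.1389]
tcp_rot: [-180.0, 0.1, -84.2]
contact_force: [-0.3, 9.5, 2.4]
finger_gap: -0.0
```

Emit:
apply_moves([
  [0.18,0,0.12,0,0,0,0],
  [0.2,0,0,0,0,0,0],
])

```text
t: 20.58
tcp_pos: [0.5103, -0.0941, 0.137]
tcp_rot: [180.0, 0.4, -84.2]
contact_force: [1.4, 15.4, -2.4]
finger_gap: -0.001
```

Emit:
apply_moves([
  [0.2,0,0,0,0,0,0],
  [0.2,0,0,0,0,0,0],
])

```text
t: 20.82
tcp_pos: [0.5101, -0.0953, 0.1361]
tcp_rot: [180.0, 0.8, -84.1]
contact_force: [2.0, 24.5, -6.9]
finger_gap: 0.003
```

Run:
```python
from h import *
o=observe();print(o["t"],o["tcp_pos"],o["tcp_rot"],o["contact_force"],o["torque"],o["finger_gap"])
d=np.array(o["tcp_pos"])-[.5062,-.0491,.1135]; print((Rt(o["tcp_rot"]).T@d)*1000)
c=cam("wrist"); im=eyes.capture("wrist"); cv2.imwrite("pics/w9.png",cv2.resize(im[150:350,200:430],None,fx=3,fy=3,interpolation=cv2.INTER_CUBIC)); np.savez("w9.npz",K=c[0],E=c[1])
```

```text
20.825 [ 0.51011297 -0.09525301  0.13613635] [179.96852441   0.75296436 -84.09881504] [ 2.03941756 24.4996351  -6.90909921] [ 5.32432724 -0.57773984  0.03139099] 0.0029952109400613746
[ 46.00926874   0.86567109 -23.24250327]
```

View pics/w9.png

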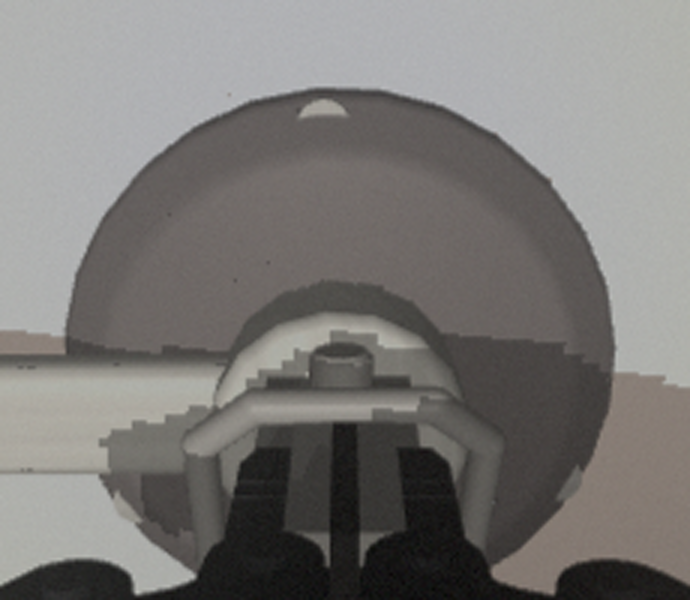

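The bar reached about 0.78 rad, but the flat face is self-locking at this shallow angle and the force has risen to 24.5 N. I'll back off and redo the push with a tilted tool that follows the bar's arc.

Emit:
apply_moves([
  [-0.6,0,0,0,0,0,0],
])

```text
t: 21.0
tcp_pos: [0.5102, -0.0932, 0.137]
tcp_rot: [180.0, 0.2, -84.2]
contact_force: [0.4, 4.7, 2.3]
finger_gap: -0.005
```

Emit:
apply_moves([
  [-0.6,0,-0.3,0,0,0,0],
  [-0.6,0,-0.6,0,0,0,0],
  [-0.6,0,-0.6,0,0,0,0],
])

```text
t: 21.38
tcp_pos: [0.5079, -0.0768, 0.1524]
tcp_rot: [179.9, -0.0, -84.3]
contact_force: [-0.5, 2.1, -1.8]
finger_gap: -0.002
```

Run:
```python
from h import *
o=observe();print(o["t"],o["tcp_pos"],o["tcp_rot"],o["contact_force"],o["torque"],o["finger_gap"])
d=np.array(o["tcp_pos"])-[.5062,-.0491,.1135]; print((Rt(o["tcp_rot"]).T@d)*1000)
c=cam("wrist"); im=eyes.capture("wrist"); cv2.imwrite("pics/w10.png",cv2.resize(im[150:350,200:430],None,fx=3,fy=3,interpolation=cv2.INTER_CUBIC)); np.savez("w10.npz",K=c[0],E=c[1])
```

```text
21.375 [ 0.50788419 -0.07679859  0.15242811] [ 1.79898006e+02 -2.27240892e-02 -8.42609341e+01] [-0.51797971  2.12834792 -1.80516383] [0.49159422 0.04190237 0.00113122] -0.0021149501523164546
[ 27.74360866   1.16333274 -38.91509569]
```

View pics/w10.png

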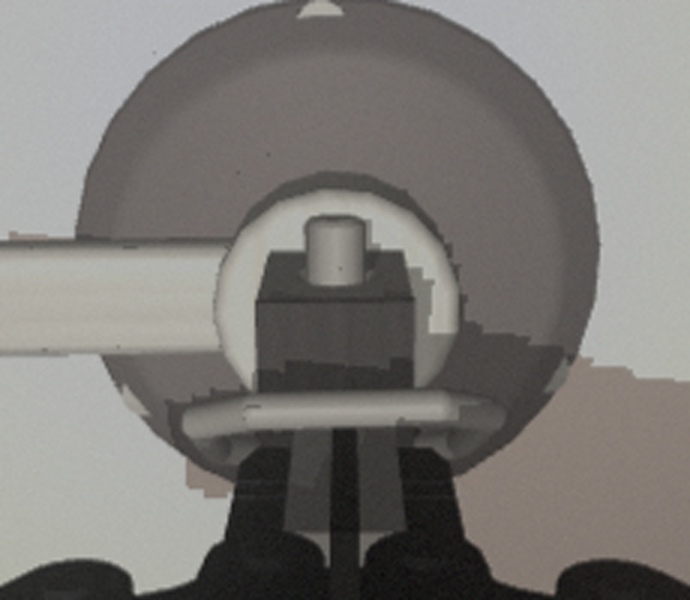

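Emit:
apply_moves([
  [-0.6,-0.06,-0.8,0,0,0,0],
  [-0.67,-0.06,-1.5,0,0,0,0],
  [0,0,0,0,8.75,0,0],
  [0,0,0,0,8.75,0,0],
  [0,0,0,0,8.75,0,0],
  [0,0,0,0,8.75,0,0],
  [0,0,0,0,0,0,0],
  [0,0,0,0,0,0,0],
])

```text
t: 22.42
tcp_pos: [0.5096, -0.0644, 0.1768]
tcp_rot: [-179.9, -35.0, -84.3]
contact_force: [-0.2, -0.7, -0.5]
finger_gap: -0.002
```

```bash
cat >> h.py <<'E'
T0=np.array([.5062,-.0491,.1135]); yw=np.radians(-84.26)
H=np.array([[np.cos(yw),np.sin(yw),0],[np.sin(yw),-np.cos(yw),0],[0,0,1]])  # rows X,Ytool,Z
def hs(tag=None):
    o=observe(); print(round(o["t"],2),"H",np.round(H@(o["tcp_pos"]-T0)*1000,1),"rpy",np.round(o["tcp_rot"],2),"F(H)",np.round(H@o["contact_force"],1),"gap",round(o["finger_gap"],3))
    Rm=Rt(o["tcp_rot"]); print("tool x,z in H",np.round(H@Rm[:,0],3),np.round(H@Rm[:,2],3))
    if tag:
        c=cam("wrist"); im=eyes.capture("wrist"); cv2.imwrite(f"pics/{tag}.png",im); np.savez(f"{tag}.npz",K=c[0],E=c[1])
E
python3 -c "
from h import *
hs('w11')"
```

```text
22.43 H [15.5 -1.8 63.3] rpy [-179.88  -34.97  -84.33] F(H) [ 0.6  0.3 -0.5] gap -0.002
tool x,z in H [0.819 0.001 0.573] [ 0.573 -0.001 -0.819]
```

View pics/w11.png

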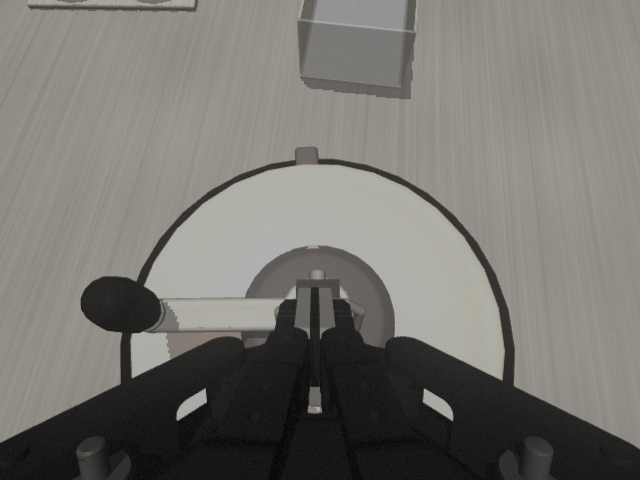

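Emit:
apply_moves([
  [0.12,0.12,0.6,0,0,0,0],
  [0.12,0.13,0.57,0,0,0,0],
  [0,0,0.3,0,0,0,0],
  [0,0,0,0,0,0,0],
])

```text
t: 22.98
tcp_pos: [0.5075, -0.0757, 0.1656]
tcp_rot: [-179.9, -35.1, -84.3]
contact_force: [0.6, -1.2, 3.2]
finger_gap: 0.005
```

Emit:
apply_moves([
  [0,0,0.2,0,0,0,0],
  [0,0,0.2,0,0,0,0],
])

```text
t: 23.22
tcp_pos: [0.5085, -0.0777, 0.1632]
tcp_rot: [-179.8, -35.2, -84.3]
contact_force: [-0.5, -1.2, 6.9]
finger_gap: 0.0
```

```bash
python3 -c "
from h import *
hs('w12')
s=eyes.capture('scene'); cv2.imwrite('pics/s12.png',cv2.resize(s[170:290,235:395],(800,600),interpolation=cv2.INTER_CUBIC))"
```

```text
23.23 H [28.7  0.6 49.7] rpy [-179.85  -35.17  -84.33] F(H) [1.2 0.6 6.9] gap 0.0
tool x,z in H [0.817 0.001 0.576] [ 0.576 -0.002 -0.817]
```

View pics/w12.png

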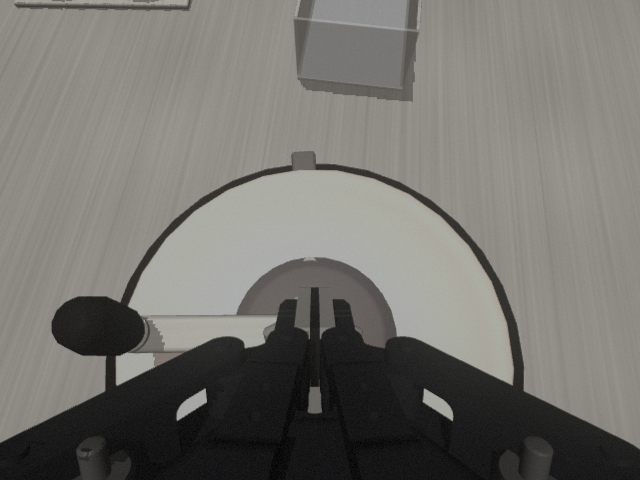

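View pics/s12.png

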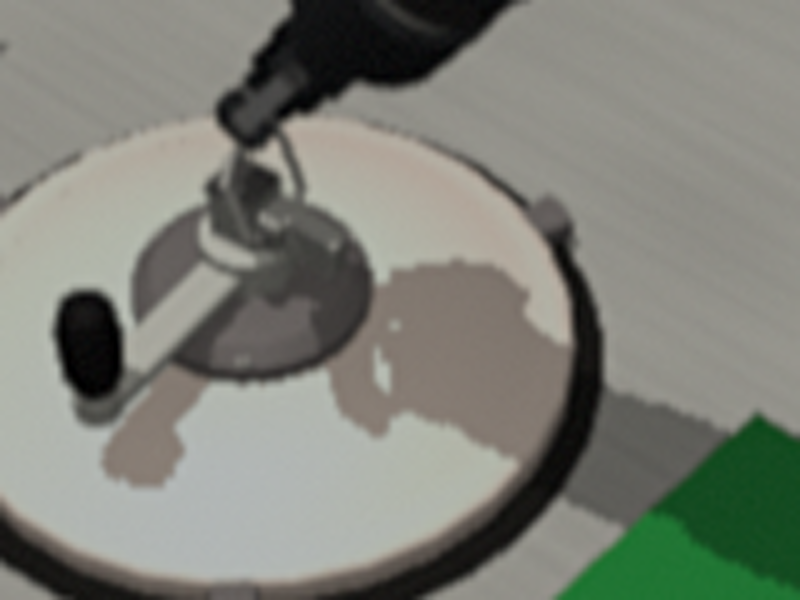

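The fingertip is on the bar: force about 7 N, and the TCP matches the arc model at 1.17 rad. The scene view shows the fingertip on the loop's bar at about (245,125). I'll follow the arc.

Emit:
apply_moves([
  [0.15,0,0.22,0,0,0,0],
  [0.14,0,0.25,0,0,0,0],
])

```text
t: 23.58
tcp_pos: [0.5092, -0.0827, 0.1611]
tcp_rot: [-179.8, -35.2, -84.3]
contact_force: [-0.2, -1.1, 7.7]
finger_gap: 0.0
```

Emit:
apply_moves([
  [0.17,0,0.4,0,0,0,0],
  [0.13,0,0.43,0,0,0,0],
])

```text
t: 23.82
tcp_pos: [0.51, -0.0898, 0.156]
tcp_rot: [-179.8, -35.1, -84.3]
contact_force: [-0.1, 0.9, 6.7]
finger_gap: -0.003
```

```bash
python3 -c "
from h import *
hs()
s=eyes.capture('scene'); cv2.imwrite('pics/s13.png',cv2.resize(s[170:290,235:395],(800,600),interpolation=cv2.INTER_CUBIC))"
```

```text
23.82 H [40.9  0.3 42.5] rpy [-179.82  -35.14  -84.34] F(H) [-0.9 -0.   6.7] gap -0.003
tool x,z in H [0.818 0.001 0.576] [ 0.576 -0.002 -0.818]
```

View pics/s13.png

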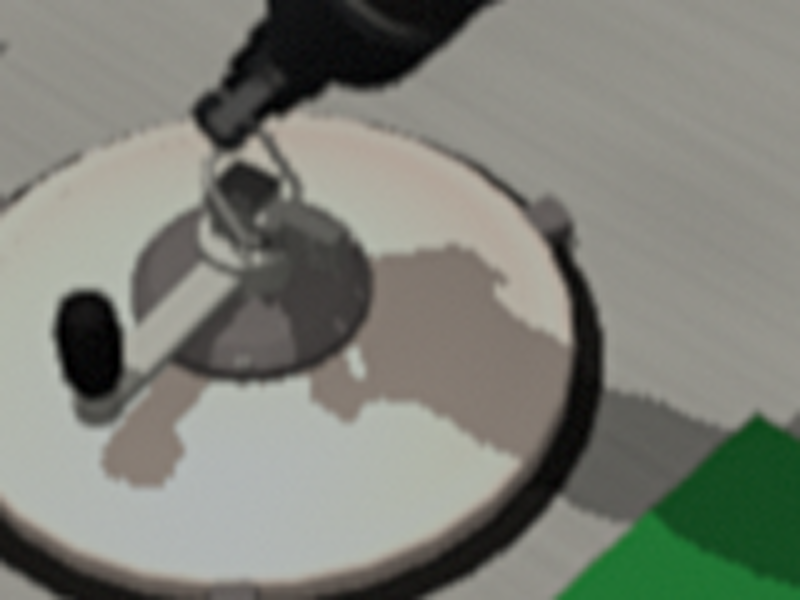

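Emit:
apply_moves([
  [0.08,0,0.44,0,0,0,0],
  [0.04,0,0.45,0,0,0,0],
])

```text
t: 24.12
tcp_pos: [0.5108, -0.096, 0.1496]
tcp_rot: [-179.8, -35.2, -84.4]
contact_force: [-1.0, -0.1, 8.3]
finger_gap: 0.0
```

Emit:
apply_moves([
  [0,0,0.45,0,0,0,0],
  [-0.05,0,0.44,0,0,0,0],
])

```text
t: 24.38
tcp_pos: [0.5114, -0.1013, 0.1425]
tcp_rot: [-179.8, -35.3, -84.4]
contact_force: [-0.8, -3.1, 8.5]
finger_gap: 0.0
```

```bash
python3 -c "
from h import *
hs()
s=eyes.capture('scene'); cv2.imwrite('pics/s14.png',cv2.resize(s[170:290,235:395],(800,600),interpolation=cv2.INTER_CUBIC))"
```

```text
24.38 H [52.4  0.1 29. ] rpy [-179.77  -35.28  -84.39] F(H) [3.1 1.1 8.5] gap 0.0
tool x,z in H [0.816 0.002 0.578] [ 0.578 -0.003 -0.816]
```

View pics/s14.png

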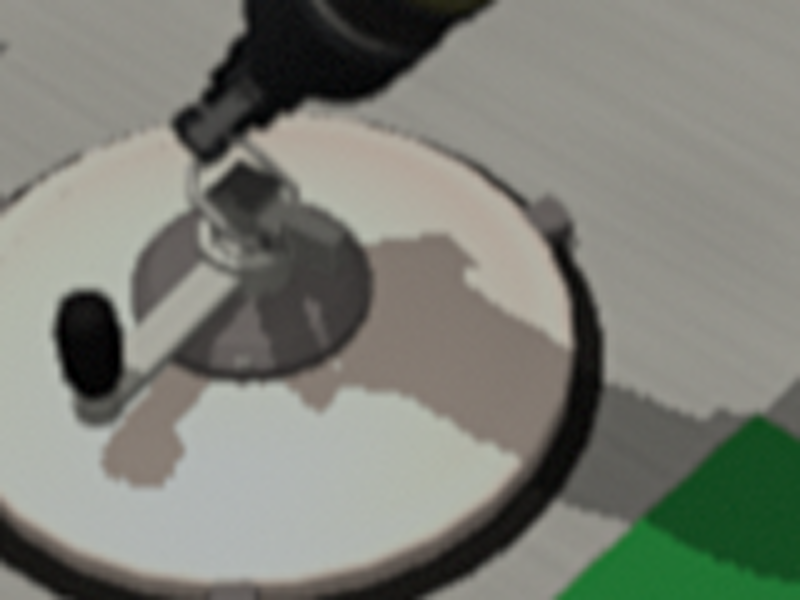

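Emit:
apply_moves([
  [-0.09,0,0.45,0,0,0,0],
])

```text
t: 24.55
tcp_pos: [0.5114, -0.1028, 0.138]
tcp_rot: [-179.8, -35.2, -84.4]
contact_force: [-0.8, -0.2, 5.1]
finger_gap: -0.0
```

Emit:
apply_moves([
  [-0.1,0,0.3,0,0,0,0],
])

```text
t: 24.68
tcp_pos: [0.5109, -0.103, 0.1338]
tcp_rot: [-179.9, -35.1, -84.3]
contact_force: [0.7, -0.3, 3.7]
finger_gap: 0.0
```

Emit:
apply_moves([
  [-0.08,0,0.25,0,0,0,0],
])

```text
t: 24.8
tcp_pos: [0.5103, -0.1035, 0.1305]
tcp_rot: [-180.0, -35.0, -84.3]
contact_force: [-0.8, 0.5, 0.6]
finger_gap: 0.005
```

```bash
python3 -c "
from h import *
hs()
s=eyes.capture('scene'); cv2.imwrite('pics/s15.png',cv2.resize(s[170:290,235:395],(800,600),interpolation=cv2.INTER_CUBIC))"
```

```text
24.8 H [54.5  1.4 17. ] rpy [-179.99  -34.99  -84.26] F(H) [-0.6  0.8  0.6] gap 0.005
tool x,z in H [ 0.819 -0.     0.573] [ 0.573 -0.    -0.819]
```

View pics/s15.png

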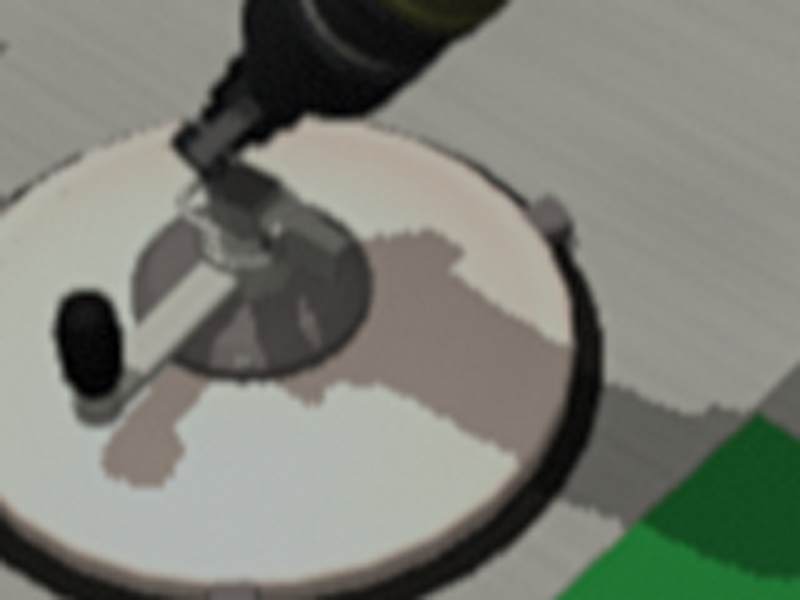

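The force has dropped to zero and the loop has swung down, so it has snapped. I'll retract and look.

Emit:
apply_moves([
  [0,0,-1,0,0,0,0],
  [0,0,-3,0,0,0,0],
  [0,0,-4,0,0,0,0],
  [0,0,-4,0,0,0,0],
  [0,0,0,0,0,0,0],
  [0,0,0,0,0,0,0],
])

```text
t: 25.6
tcp_pos: [0.5032, -0.035, 0.2288]
tcp_rot: [-180.0, -35.0, -84.2]
contact_force: [-0.9, -0.4, -0.1]
finger_gap: 0.001
```

```bash
python3 -c "
from h import *
hs('w16')
s=eyes.capture('scene'); cv2.imwrite('pics/s16.png',cv2.resize(s[170:290,235:395],(800,600),interpolation=cv2.INTER_CUBIC))"
```

```text
25.6 H [-14.3   1.6 115.3] rpy [-179.99  -35.04  -84.24] F(H) [ 0.3  1.  -0.1] gap 0.001
tool x,z in H [ 0.819 -0.     0.574] [ 0.574 -0.    -0.819]
```

View pics/s16.png

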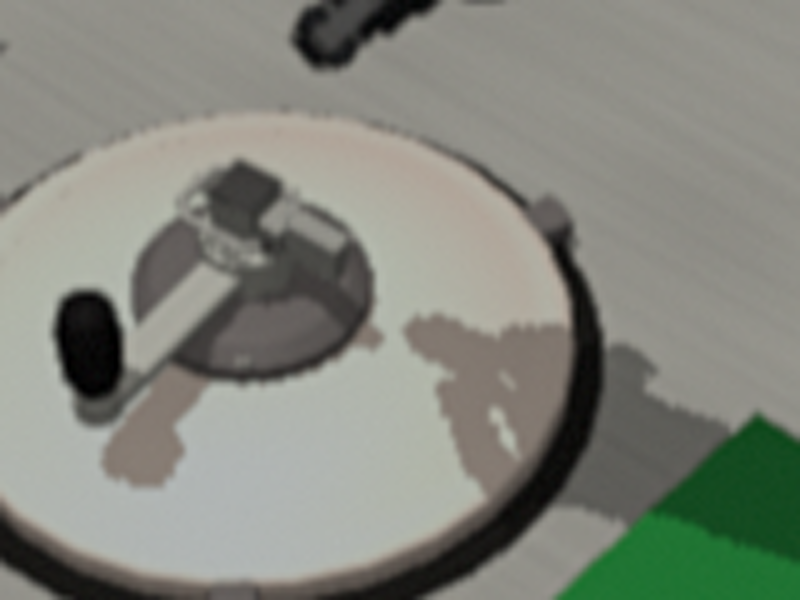

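View pics/w16.png

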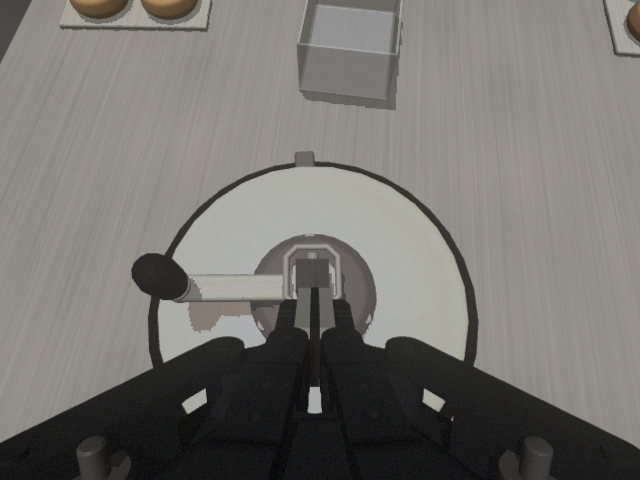

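Emit:
apply_moves([
  [-1.0,0,-1,0,-8.75,0,0],
  [-1.0,0,0,0,-8.75,0,0],
  [-1.0,0,0,0,-8.75,0,0],
  [0,0,0,0,-8.75,0,0],
  [0,0,0,0,0,0,0],
  [0,0,0,0,0,0,0],
])

```text
t: 26.45
tcp_pos: [0.4996, -0.0034, 0.2233]
tcp_rot: [179.9, -0.1, -84.3]
contact_force: [-0.5, 0.8, 0.4]
finger_gap: -0.001
```

```bash
python3 -c "
from h import *
hs('w17')
t=cv2.imread('pics/w17.png'); 
s=proj(cam('wrist'),np.array([.5087,-.0851,.11]))[0];print(s)
a,b=int(s[1]),int(s[0]); cv2.imwrite('pics/w17c.png',cv2.resize(t[max(a-60,0):a+60,b-75:b+75],None,fx=5,fy=5,interpolation=cv2.INTER_CUBIC)); print(max(a-60,0),b-75)"
```

```text
26.45 H [-46.2   2.  109.8] rpy [ 1.7993e+02 -1.3000e-01 -8.4320e+01] F(H) [-0.9  0.4  0.4] gap -0.001
tool x,z in H [1.    0.001 0.002] [ 0.002  0.001 -1.   ]
[310.85435675 117.73632101]
57 235
```

View pics/w17c.png

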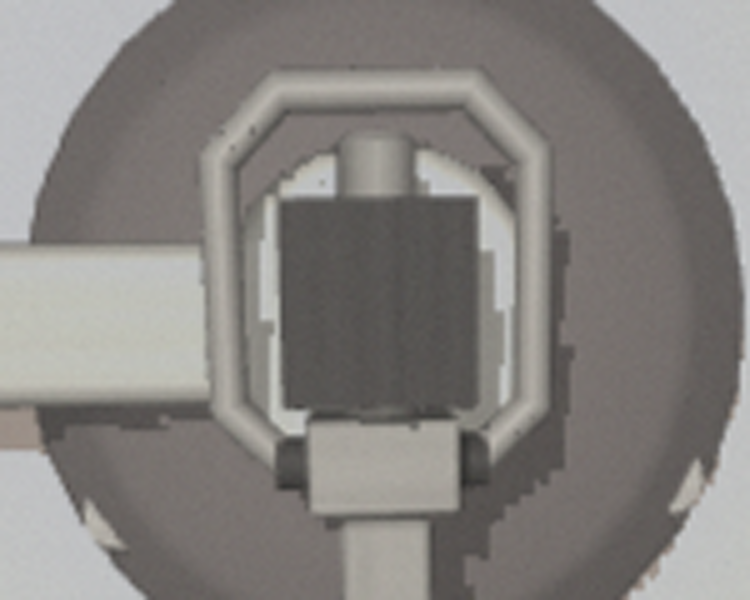

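```bash
python3 -c "
from h import *
np.set_printoptions(precision=2,suppress=True)
f=np.load('w17.npz'); c=(f['K'],f['E'])
g=lambda u,v:(235+u/5,57+v/5)
T=lambda u,v,z: H@(onz(c,*g(u,v),z)-T0)*1000
print('shaft far edge',T(378,196,.118),'near',T(378,408,.118))
print('shaft corners',[T(u,v,.118)[:2] for u,v in [(280,198),(478,196),(283,408),(477,407)]])
print('tip',T(376,133,.1029),'shoulder top edge',T(385,420,.1119),'block rear',T(385,515,.1119))
print('bar',T(376,90,.1029))
print('block c',T(385,465,.1119),'tab',T(387,560,.116),'cam',H@(c[1][:3,3]-T0)*1000)
"
```

```text
shaft far edge [48.23  1.32  4.5 ] near [24.17  1.22  4.5 ]
shaft corners [array([ 48.02, -10.25]), array([48.21, 13.13]), array([ 24.19, -10.33]), array([24.27, 13.25])]
tip [ 57.3    0.99 -10.6 ] shoulder top edge [22.8   2.03 -1.6 ] block rear [11.22  1.99 -1.6 ]
bar [ 62.23   1.01 -10.6 ]
block c [17.35  2.02 -1.6 ] tab [5.9  2.25 2.5 ] cam [ 21.65   3.15 235.86]
```

The last picture shows the loop flat around the shaft, its bar at (310,75) 5 mm ahead of the tip. The pin is within about 1.3 mm of full contact, against a 5 mm tolerance. The gripper is clear with zero force. Handing in.

```bash
python3 -c "
from h import *
hs(); print(bot.close_job())"
```

```text
26.5 H [-46.7   1.9 109.9] rpy [ 1.7994e+02 -1.2000e-01 -8.4250e+01] F(H) [-0.4  0.3 -0.5] gap -0.002
tool x,z in H [ 1.    -0.     0.002] [ 0.002  0.001 -1.   ]
the job is handed in; nothing more can be done
None
```

The linch pin is in the cross hole, its loop is snapped shut around the shaft end, and I handed the job in at 26.5 s of the 61 s allowed.

**Insertion:** I gripped the pin by its tab and pushed it in gently, with at most 5 N at the shoulder. With the loop still up, the tip stuck out 10.3 mm past the far face (10 mm expected), and I held it there for over 0.2 s.

**Loop:** I then let go and swung the loop shut with the tool tilted 35°. The push stayed at about 9 N or less until it snapped.

**Last checks:**
- **Loop:** it lies flat around the shaft, with the bar 5 mm ahead of the tip.
- **Pin position:** it has backed out about 1.3 mm from full shoulder contact, against a 5 mm tolerance. I left it there rather than nudge it home again.
- **Pin angle:** it is about 1.5° off the hole's line; about 8.6° is allowed.
- **Gripper:** it is clear of everything, with no contact force.
- **Bottle, tub and bowl:** I kept clear of them but did not measure their positions again at the end.

**What went wrong on the way:**
- An early wrist turn ran joint 6 to the end of its range and swung the arm off its planned position. It touched nothing; I turned back the other way.
- The first attempt to swing the loop, with the tool upright, jammed and the force reached 24.5 N in my readings, against the 30 N limit on the crank. I backed off and switched to the tilted push.

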